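# Put away the samples and the pen after sorting

## Task

Clear up after the sorting session: stand the two white-capped vials from the middle of the bench in free cells of the low blue rack, and the two red-capped jars from there in free cells of the low white rack, upright and fully down, and lay the white marker flat inside the red tin. Vials and jars are glass, so set them down rather than drop them, and leave the vial and the jar already stored in these racks standing there. The stock in and beside the clear box at the far left and the rest of the bench are not part of the job.

Things in the scene. Friction and masses are not known exactly. Their poses are not given: they have to be found in the camera images.
- vial_a: One of the two vials to put away, yellow-orange contents: clear round vial, 30 mm in diameter over its white screw cap, 84 mm tall; body 28 mm across, cap from 67 to 84 mm up; origin at the centre of its underside, z up its axis. Stands upright on the bench. It weighs about 0.03 to 0.08 kg.
- vial_b: The other vial to put away, pale pink contents: clear round vial, 30 mm in diameter over its white screw cap, 84 mm tall; body 28 mm across, cap from 67 to 84 mm up; origin at the centre of its underside, z up its axis. Stands upright on the bench. It weighs about 0.03 to 0.08 kg.
- jar_a: One of the two jars to put away: clear round jar with a red screw cap 44 mm in diameter, 67 mm tall; body 40 mm across, cap from 51 to 67 mm up; its origin is the centre of its underside, z up its axis. Stands upright on the bench. It weighs about 0.03 to 0.08 kg.
- jar_b: The other jar to put away: clear round jar with a red screw cap 48 mm in diameter, 70 mm tall; body 44 mm across, cap from 54 to 70 mm up; its origin is the centre of its underside, z up its axis. Stands upright on the bench. It weighs about 0.03 to 0.08 kg.
- white_marker: Marker pen to put away, white barrel and black cap, lying on the bench: 135 mm long along its own y axis, 10 mm wide to grip, 13 mm high; origin at the middle of its length, on its underside. About 0.014 kg.
- vial_rack: Blue plastic rack for the vials, fixed to the bench: one row of four square cells along its own y axis, 191 x 50 mm, 34 mm high. Origin under its centre, on the bench; z up. Cell centres at y = -70.5, -23.5, +23.5 and +70.5 mm, x = 0; each cell is 44 mm square inside, walls 3 mm, floor 4 mm above the bench, open at the top. A small lip stands out 11 mm at each end. The cell at y = +23.5 mm already holds the stored vial.
- jar_rack: White plastic rack for the red-capped jars, fixed to the bench: one row of three square cells along its own y axis, 186 x 64 mm, 34 mm high. Origin under its centre, on the bench; z up. Cell centres at y = -61, 0 and +61 mm, x = 0; each cell is 58 mm square inside, walls 3 mm, floor 4 mm above the bench, open at the top. A small lip stands out 11 mm at each end. The cell at y = +61 mm already holds the stored jar.
- pen_tin: Open pencil tin, red outside and gold inside, fixed to the bench: 114 mm (its x) by 202 mm (its y), 46 mm high; inside 108 x 196 mm, corners rounded, walls 2 mm, floor 2 mm up. Origin under its centre, on the bench; z up. A thin black marker (11 mm high) lies along its wall at x = -44 mm and a thin steel probe along its wall at x = +47 mm; the middle is free.
- stored_vial: A vial that is already put away in the blue rack (loose, stands in its cell) and stays there: pale yellow contents, black writing, clear round vial, 30 mm in diameter over its white screw cap, 84 mm tall; body 28 mm across, cap from 67 to 84 mm up; origin at the centre of its underside, z up its axis. 
- stored_jar: A red-capped jar that is already put away in the white rack (loose, stands in its cell) and stays there: 48 mm in diameter over the cap, 70 mm tall; its origin is the centre of its underside, z up its axis. 
Things that resemble listed ones, but are neither listed nor needed, are in the scene too. What is shaped like the stored_jar but black is not meant.

How it is judged:
By the outcome, as a careful person would: the job done as asked, in the order asked, and still so for the second after the job is handed in, with the robot touching nothing.
It also fails if it takes over 125 s, if anything falls off the work surface, if the arm or the gripper's body presses on something with over 40 N, if the wrist force passes 120 N, or if a joint passes its speed limit or range.

## Robot

A 6-joint arm with a two-finger parallel gripper is mounted at the origin on a cart in front of the work surface, level with it; the furniture and walls round the work are solid. World frame = base frame: x ahead of the robot, y to its left, z up, the work surface at z = 0. Lengths are in m, angles in rad, forces in N, time in s.
With the tool pointing down it reaches from about 0.375 to 0.9 m from the base axis. Payload 3.1 kg.
Tool frame: the origin (TCP) lies at the very end of the fingers, on their centre line; the grasp point (between the pads) lies 19 mm behind it (arm.grasp_offset is the z of the grasp point in the tool frame, in m); z points along the fingers, y is the line along which they close (so a half turn about z gives the same grasp; the last joint's range is limited). The gripper opens to 85 mm and grips with 20 to 120 N. Pads are 22 mm wide; open, the fingers measure 114 mm over their backs; the gripper's body (76 mm by 85 mm) begins 54 mm behind the grasp point. The pads swing forward as they close: fully open they stand 13 mm farther back than shut.
Start: joints at [-1.331, 0.527, 1.433, -0, 1.181, -0.178], TCP at [0.254, -0.571, 0.231] pointing down, gripper open.
Joint ranges: [-3.08, 3.08], [-0.75, 2.2], [0.22, 2.44], [-1.43, 4.57], [0, 2.65], [-2.85, 2.85]. Speed limits (rad/s): [2.79, 2.79, 3.14, 3.14, 3.14, 3.14].

## Interface

Orientations are given as a rotation vector (axis times angle).
In Python, from cell import arm, cams, spotter gives the robot as it stands.
- The arm moves only by the tool carry_out, never from a script. Its argument "plan" is a list of rows, each an object of numbers: "dx", "dy", "dz": the shift along the tool's x, y, z as a fraction of full scale; "wx", "wy", "wz": the turn, a rotation vector about the tool's x, y, z as a fraction of full scale. A call has 1 to 5 rows; each row shifts and turns the commanded pose from where the row before left it, along the tool's axes as they then stand; what a row does not reach is not made up. Full scale, the value 1, is 4 cm for a shift and 6 degrees for a turn. A row lasts 1/12 s, in which the tool goes at most 41.7 mm and 7.16 degrees, less where a joint would pass 70% of its speed; a pose out of reach is approached as far as the arm can. A call with a number of a shift or a turn outside -1 to 1 is refused whole. A call with a gripper value outside its range is refused whole. "hand" is the closure, from 0 (fully open) to 1 (shut), set as the call begins (left out, the last holds). The fingers move at their own pace and stop on an object; "newtons" is the grip in N (left out, the last holds). Time passes only in rows, so rows that do not move let the fingers close. It gives the time, the measured TCP pose, the force, the opening and the grip force at its end, in the units of the state.
- arm.observe(): the state, without advancing time (a new reading comes with each control period).
- cams.camera(name): name is "scene" or "top"; returns the picture (384x512x3 uint8, red, green, blue); there is no depth.
- cams.calibration(name): a dict with "fovy" (degrees; the focal length in pixels is half the picture's height over the tangent of half this angle, whatever the lens; pixels are square), "cx", "cy" (the principal point, pixels), "k1" (the pictures are not rectified: a ray, as slopes to the right and down, at radius r is drawn at 1 + k1 r^2 times it, then the intrinsics apply), "cam_to_world" (4x4, takes a point from camera to world coordinates). Camera axes: x right, y down, z forward; pixel columns grow to the right and rows downward; lengths in m; the calibration is good to about 2 mm. A picture is of the moment at which its call begins. calibration takes no time and is no camera call.
- arm.close_job(): hands the job in; it is judged then, once.
Trained networks look in the newest picture that a camera, given by its name, has taken for a name from the list of things; names that differ only in an ending like _2 or _b are one class to them, and where a whole thing is asked for, a point or a joint stands for the part that bears it (a point fixed in the world has none). Each returns a list of dicts, best first, with "conf" (0 to 1); they miss things now and then, are a little off and sometimes report something else, mostly with a low value. They report only what shows in the picture. A call takes as long as a camera call. They do not tell look-alikes from the thing itself.
- spotter.masks_of(camera, target): "mask" (384x512 bool, what is visible of it) and "box" ([left, top, width, height] in pixels, round what is visible of it).
The state is a dict: "time_s": time; "joint_positions": joint angles; "qd": joint speeds; "joint_efforts": joint torques, N m; "eef_pos": TCP position; "eef_rot": TCP orientation; "ft_force": force on the tool from outside, world axes, zero at the start; "moment": the same for the moment, N m; "width": finger opening in m; "grip_force": force on a finger pad.
Only numpy, scipy, OpenCV 4.12 (cv2) and the standard library are available. Lean on these libraries where they do the work, as an engineer would, in place of code of your own. Each camera call takes 0.05 s, during which the arm holds its last target. There are 200 camera calls.

## Working session

There is one attempt and no reset: what is moved stays moved. The work goes in short steps, Python scripts to look and compute and a tool call to move; the robot and the scene stay as the last step left them, time stands still between calls to the robot, and variables do not carry over. Pictures are saved under pics/ and viewed, at most 14 in all, crops included, and the job is handed in when it is done.

Besides the shell and the picture viewer there is one more tool, called after "Emit:" by a JSON object that holds its "fn" and its "kwargs". carry_out: Moves the arm, as the interface text tells. Its arguments: {"type":"object","properties":{"plan":{"type":"array","items":{"type":"object","properties":{"dx":{"type":"number","minimum":-1,"maximum":1},"dy":{"type":"number","minimum":-1,"maximum":1},"dz":{"type":"number","minimum":-1,"maximum":1},"wx":{"type":"number","minimum":-1,"maximum":1},"wy":{"type":"number","minimum":-1,"maximum":1},"wz":{"type":"number","minimum":-1,"maximum":1}}}},"hand":{"type":"number"},"newtons":{"type":"number"}},"required":["plan"]}

```bash
mkdir -p pics; ls
cat > h.py <<'E'
import numpy as np,cv2
from cell import arm,cams,spotter
def snap(n,f):
    im=cams.camera(n); cv2.imwrite('pics/'+f,im[:,:,::-1]); return im
def KD(n):
    c=cams.calibration(n); f=192/np.tan(np.radians(c['fovy'])/2)
    return np.array([[f,0,c['cx']],[0,f,c['cy']],[0,0,1]]),np.array([c['k1'],0,0,0.]),np.array(c['cam_to_world'])
def w(n,u,v,z):
    K,D,T=KD(n); p=cv2.undistortPoints(np.array([[[u,v]]],float),K,D)[0,0]
    d=T[:3,:3]@np.array([p[0],p[1],1]); o=T[:3,3]; return (o+d*(z-o[2])/d[2])[:2]
def px(n,P):
    K,D,T=KD(n); R=T[:3,:3].T; r=cv2.Rodrigues(R)[0]
    return cv2.projectPoints(np.array(P,float).reshape(-1,1,3),r,-R@T[:3,3],K,D)[0][:,0]
E
python3 - <<'E'
from h import *
for n in('scene','top'):
    im=snap(n,n+'0.png'); c=cams.calibration(n); print(n,c['fovy'],np.round(c['cam_to_world'],3).tolist())
    for t,z in(('vial_a',.084),('jar_a',.067),('white_marker',.01),('vial_rack',.034),('jar_rack',.034),('pen_tin',.046),('stored_vial',.084),('stored_jar',.07)):
        for d in spotter.masks_of(n,t):
            v,u=np.nonzero(d['mask']); print(t,round(d['conf'],2),d['box'],np.round(w(n,u.mean(),v.mean(),z),3))
s=arm.observe();print(s)
E
```

```text
pics
scene 47.79313202426683 [[-0.756, -0.312, 0.576, -0.072], [-0.655, 0.349, -0.671, 0.814], [0.009, -0.884, -0.468, 0.606], [0.0, 0.0, 0.0, 1.0]]
vial_a 0.86 [269.6, 209.9, 14.7, 33.1] [0.439 0.174]
vial_a 0.68 [288.6, 151.0, 17.8, 28.8] [ 0.607 -0.116]
jar_a 0.97 [314.5, 202.7, 13.1, 31.5] [0.395 0.059]
jar_a 0.7 [195.6, 197.0, 18.1, 34.5] [0.616 0.225]
jar_a 0.7 [352.0, 147.7, 14.7, 22.7] [ 0.504 -0.313]
white_marker 0.56 [306.8, 192.6, 40.2, 13.7] [ 0.488 -0.112]
vial_rack 0.64 [338.7, 152.4, 41.2, 28.2] [ 0.498 -0.311]
jar_rack 0.91 [220.5, 177.9, 54.1, 38.8] [0.642 0.04 ]
pen_tin 0.57 [146.5, 233.1, 101.4, 78.8] [0.485 0.367]
stored_vial 0.44 [351.8, 145.8, 14.3, 26.4] [ 0.487 -0.281]
stored_jar 0.93 [229.1, 182.1, 18.8, 23.9] [0.629 0.098]
stored_jar 0.93 [178.4, 182.7, 19.2, 31.0] [0.701 0.205]
stored_jar 0.74 [198.6, 170.7, 16.2, 26.9] [0.728 0.12 ]
top 54.815746724419284 [[-0.002, -0.994, 0.107, 0.517], [-1.0, 0.001, -0.004, 0.028], [0.003, -0.107, -0.994, 1.16], [0.0, 0.0, 0.0, 1.0]]
vial_a 0.64 [218.9, 240.6, 13.8, 13.0] [0.478 0.124]
jar_a 0.75 [195.2, 179.2, 18.3, 17.
[... 680 characters left out ...]
9] [ 0.658 -0.187]
{'time_s': 0.9, 'joint_positions': array([-1.33050045e+00,  5.27497570e-01,  1.43267833e+00,  1.56617234e-05,
        1.18140281e+00, -1.78507824e-01]), 'qd': array([ 0.00066286,  0.00029522, -0.00118992, -0.00020295, -0.00050343,
        0.0015181 ]), 'joint_efforts': array([ 1.89207208e-04, -4.42297661e+01, -1.78424263e+01, -1.90878732e-04,
        6.54836622e-04, -2.09169194e-06]), 'eef_pos': array([ 0.25419122, -0.57096259,  0.23131881]), 'eef_rot': array([3.07295466e+00, 6.53046177e-01, 2.34254186e-05]), 'ft_force': array([-0.77649038,  0.03548595,  0.07151209]), 'moment': array([-0.02590114,  0.01129414, -0.00462206]), 'grip_force': 0.0, 'width': 0.08544577967325281}
```

Run:
```python
import cv2
a=cv2.imread('pics/top0.png');cv2.imwrite('pics/t1.png',cv2.resize(a[110:290,105:305],(800,720),interpolation=cv2.INTER_CUBIC)[:600*1] if 0 else cv2.resize(a[115:285,105:325],(776,600),interpolation=cv2.INTER_CUBIC))
cv2.imwrite('pics/t2.png',cv2.resize(a[150:290,270:450],(771,600),interpolation=cv2.INTER_CUBIC))
a=cv2.imread('pics/scene0.png');cv2.imwrite('pics/s1.png',cv2.resize(a[125:325,130:396],(798,600),interpolation=cv2.INTER_CUBIC))
```

```text
(no output)
```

View pics/t1.png

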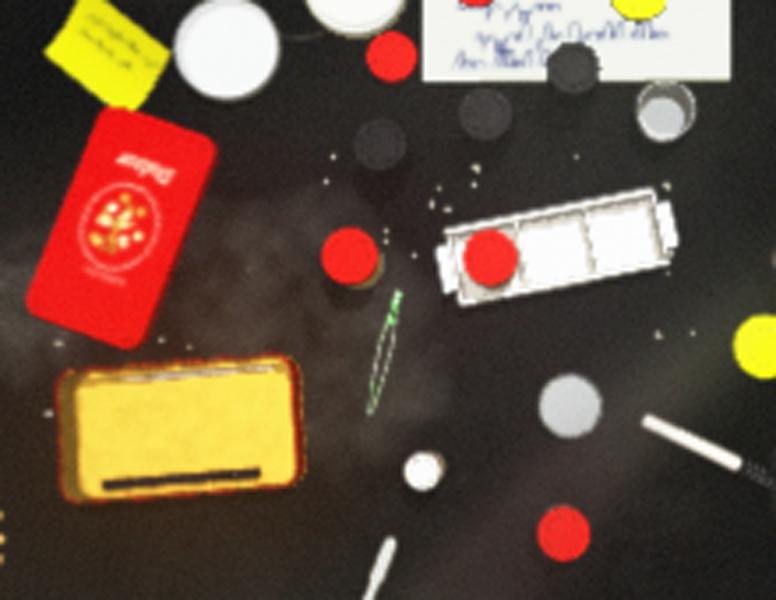

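View pics/t2.png

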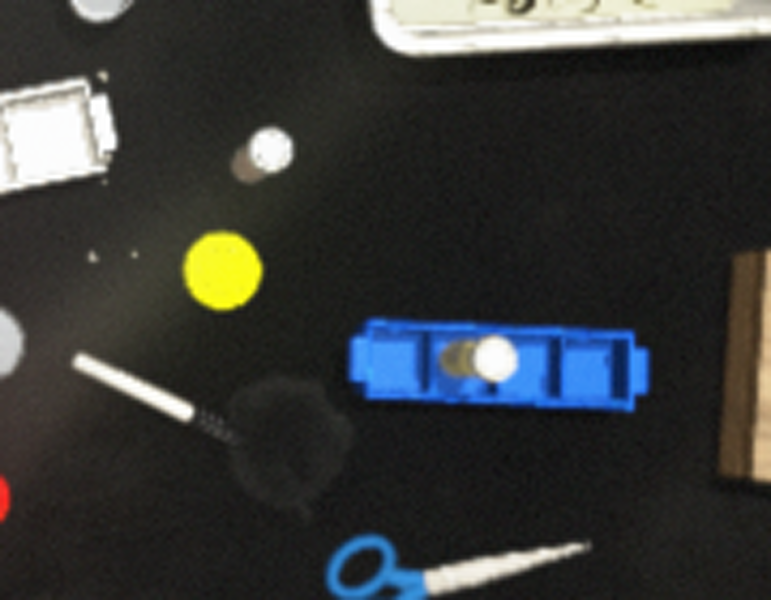

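View pics/s1.png

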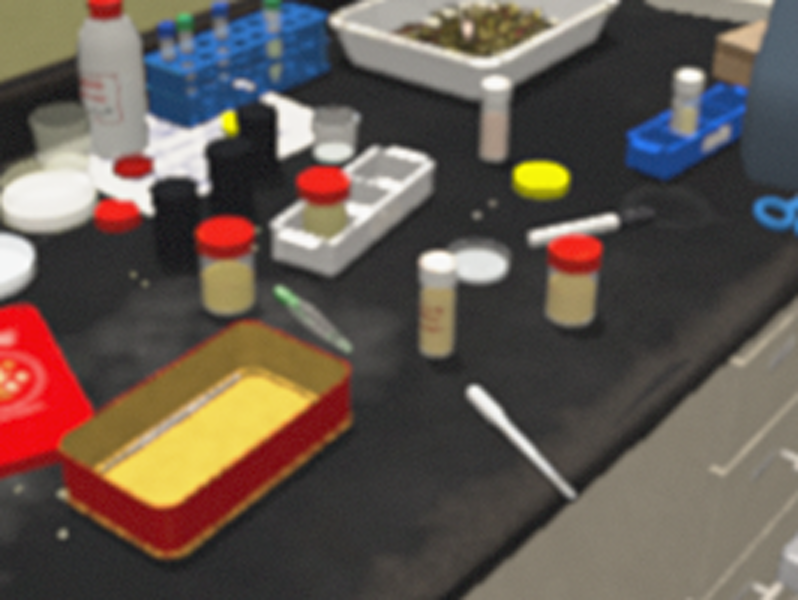

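The top view shows the yellow vial's cap at pixel ≈(225,248) and the pink vial's at ≈(333,185). The red jars are at ≈(204,188) and (264,266), the marker runs ≈(288,234)–(327,253), and the blue rack, white rack and tin are in plain view.

```bash
cat >> h.py <<'E'
from scipy.optimize import least_squares
def fitrect(n,pix,lx,ly,z,g):
    c=np.array([[-lx,-ly],[-lx,ly],[lx,ly],[lx,-ly]])/2
    pw=np.array([w(n,u,v,z) for u,v in pix])
    def m(p):
        C,S=np.cos(p[2]),np.sin(p[2]); return c@np.array([[C,S],[-S,C]])+p[:2]
    # match corners by nearest
    f=lambda p:(np.array([min(m(p)-q,key=lambda d:d@d) for q in pw])).ravel()
    r=least_squares(f,g); return r.x,np.abs(r.fun).max()
def blob(im,u,v,r,kind):
    a=im[int(v)-r:int(v)+r+1,int(u)-r:int(u)+r+1].astype(float); R,G,B=a[...,0],a[...,1],a[...,2]
    k={'red':(R-np.maximum(G,B))>80,'white':np.min(a,2)>150}[kind].astype(np.uint8)
    N,l,s,c=cv2.connectedComponentsWithStats(k); i=1+np.argmax(s[1:,4]); return c[i]+[int(u)-r,int(v)-r],s[i]
E
python3 - <<'E'
from h import *
im=cv2.imread('pics/top0.png')[:,:,::-1]
t1=lambda x,y:(105+x*220/776-.5,115+y*170/600-.5)
t2=lambda x,y:(270+x*180/771-.5,150+y*140/600-.5)
for nm,p,k,z,r in(('va',t1(424,471),'white',.082,10),('vb',t2(271,150),'white',.082,10),('jL',t1(350,256),'red',.068,13),('jF',t1(564,533),'red',.065,13),('sv',t2(494,358),'white',.082,10),('sj',t1(490,258),'red',.07,13)):
    c,s=blob(im,*p,r,k); print(nm,np.round(c,1),s[2:],np.round(w('top',*c,z),4))
print('blue',fitrect('top',[t2(370,320),t2(635,332),t2(633,411),t2(365,400)],.05,.191,.034,[.51,-.36,0.01]))
print('white',fitrect('top',[t1(446,228),t1(655,190),t1(670,264),t1(462,305)],.064,.186,.034,[.67,0,-.15]))
print('tin',fitrect('top',[t1(62,372),t1(295,357),t1(303,485),t1(70,500)],.114,.202,.046,[.51,.33,-.06]))
print('marker',[np.round(w('top',*q,.01),4) for q in(t2(76,358),t2(192,414),t2(236,438),t1(645,418))])
E
```

```text
va [224.4 248.1] [10 11 80] [0.4773 0.1253]
vb [332.8 184.5] [10 10 79] [ 0.662 -0.192]
jL [203.6 187.1] [ 16  17 213] [0.6565 0.1896]
jF [264.3 265.7] [ 15  16 188] [0.4255 0.0099]
sv [385.2 233.3] [11 11 84] [ 0.5186 -0.342 ]
sj [243.5 187.5] [ 16  16 202] [0.6548 0.0711]
blue (array([ 0.51403234, -0.36242068, -0.04919469]), np.float64(0.0034459329510644343))
white (array([0.66910459, 0.01318162, 0.18860616]), np.float64(0.0024495302941843766))
tin (array([0.5124307 , 0.33326355, 0.06992374]), np.float64(0.0035039939267235143))
marker [array([ 0.5205, -0.0622]), array([ 0.4802, -0.1454]), array([ 0.463 , -0.1769]), array([ 0.5208, -0.0626])]
```

Emit:
{"fn": "carry_out", "kwargs": {"plan": [{"wz":-1},{"wz":-1},{"wz":-1},{"wz":-1},{"wz":-1}], "hand": 0, "newtons": 30}}

```text
$.plan[0]: bad value
```

Emit:
{"fn": "carry_out", "kwargs": {"plan": [{"wz":-1},{"wz":-1},{"wz":-1},{"wz":-1},{"wz":-1}]}}

```text
$.plan[0]: bad value
```

Emit:
{"fn": "carry_out", "kwargs": {"plan": [{"wz":-1},{"dx":0.63,"dy":0.68},{"dx":0.63,"dy":0.68},{"dx":0.63,"dy":0.68},{"dx":0.63,"dy":0.68}]}}

```text
$.plan[0]: bad value
```

Emit:
{"fn": "carry_out", "kwargs": {"plan": [{"dx":0.63,"dy":0.68},{"dx":0.63,"dy":0.68},{"dx":0.63,"dy":0.68},{"dx":0.63,"dy":0.68},{"dx":0.63,"dy":0.68}]}}

```text
$.plan[0]: bad value
```

Emit:
{"fn": "carry_out", "kwargs": {"plan": [{"dx":0.63,"dy":0.68},{"dx":0.63,"dy":0.68},{"dx":0.63,"dy":0.68},{"dx":0.63,"dy":0.68},{"dx":0.63,"dy":0.68}]}}

```text
$.plan[0]: bad value
```

Emit:
{"fn": "carry_out", "kwargs": {"plan": [{"dx":0.63,"dy":0.68},{}]}}

```text
$.plan[0]: bad value
```

Emit:
{"fn": "carry_out", "kwargs": {"plan": [{"dx":0,"dy":0,"dz":0,"wx":0,"wy":0,"wz":-1},{"dx":0,"dy":0,"dz":0,"wx":0,"wy":0,"wz":-1},{"dx":0,"dy":0,"dz":0,"wx":0,"wy":0,"wz":-1},{"dx":0,"dy":0,"dz":0,"wx":0,"wy":0,"wz":-1},{"dx":0,"dy":0,"dz":0,"wx":0,"wy":0,"wz":-1}], "hand": 0, "newtons": 30}}

```text
time_s: 1.32
eef_pos: [0.2542, -0.571, 0.2313]
eef_rot: [2.795, 1.433, -0.0]
ft_force: [0.1, -0.3, 0.1]
width: 0.0853
grip_force: 0.0
```

Emit:
{"fn": "carry_out", "kwargs": {"plan": [{"dx":0,"dy":0,"dz":0,"wx":0,"wy":0,"wz":-1},{"dx":0,"dy":0,"dz":0,"wx":0,"wy":0,"wz":-1},{"dx":0,"dy":0,"dz":0,"wx":0,"wy":0,"wz":-1},{"dx":0,"dy":0,"dz":0,"wx":0,"wy":0,"wz":-1},{"dx":0,"dy":0,"dz":0,"wx":0,"wy":0,"wz":-1}]}}

```text
time_s: 1.73
eef_pos: [0.2542, -0.571, 0.2313]
eef_rot: [2.329, 2.108, -0.0]
ft_force: [0.1, -0.6, -1.3]
width: 0.0854
grip_force: 0.0
```

Emit:
{"fn": "carry_out", "kwargs": {"plan": [{"dx":0,"dy":0,"dz":0,"wx":0,"wy":0,"wz":-1},{"dx":0.63,"dy":0.68,"dz":0,"wx":0,"wy":0,"wz":0},{"dx":0.63,"dy":0.68,"dz":0,"wx":0,"wy":0,"wz":0},{"dx":0.63,"dy":0.68,"dz":0,"wx":0,"wy":0,"wz":0},{"dx":0.63,"dy":0.68,"dz":0,"wx":0,"wy":0,"wz":0}]}}

```text
time_s: 2.15
eef_pos: [0.3637, -0.4692, 0.2313]
eef_rot: [2.223, 2.22, 0.0]
ft_force: [-0.2, 0.3, 0.1]
width: 0.0856
grip_force: 0.0
```

Emit:
{"fn": "carry_out", "kwargs": {"plan": [{"dx":0.63,"dy":0.68,"dz":0,"wx":0,"wy":0,"wz":0},{"dx":0.63,"dy":0.68,"dz":0,"wx":0,"wy":0,"wz":0},{"dx":0.63,"dy":0.68,"dz":0,"wx":0,"wy":0,"wz":0},{"dx":0.63,"dy":0.68,"dz":0,"wx":0,"wy":0,"wz":0},{"dx":0.63,"dy":0.68,"dz":0,"wx":0,"wy":0,"wz":0}]}}

```text
time_s: 2.57
eef_pos: [0.5002, -0.3428, 0.2315]
eef_rot: [2.221, 2.221, -0.0]
ft_force: [-0.2, -0.9, -0.3]
width: 0.0852
grip_force: 0.0
```

Emit:
{"fn": "carry_out", "kwargs": {"plan": [{"dx":0.63,"dy":0.68,"dz":0,"wx":0,"wy":0,"wz":0},{"dx":0.63,"dy":0.68,"dz":0,"wx":0,"wy":0,"wz":0},{"dx":0.63,"dy":0.68,"dz":0,"wx":0,"wy":0,"wz":0},{"dx":0.63,"dy":0.68,"dz":0,"wx":0,"wy":0,"wz":0},{"dx":0.63,"dy":0.68,"dz":0,"wx":0,"wy":0,"wz":0}]}}

```text
time_s: 2.98
eef_pos: [0.6362, -0.2167, 0.2314]
eef_rot: [2.221, 2.221, -0.0]
ft_force: [0.9, -0.1, -0.0]
width: 0.0854
grip_force: 0.0
```

Emit:
{"fn": "carry_out", "kwargs": {"plan": [{"dx":0.63,"dy":0.68,"dz":0,"wx":0,"wy":0,"wz":0},{"dx":0,"dy":0,"dz":0,"wx":0,"wy":0,"wz":0}]}}

```text
time_s: 3.15
eef_pos: [0.6669, -0.1874, 0.2313]
eef_rot: [2.214, 2.227, 0.007]
ft_force: [0.1, -0.9, 0.5]
width: 0.0855
grip_force: 0.0
```

Emit:
{"fn": "carry_out", "kwargs": {"plan": [{"dx":0,"dy":0,"dz":1,"wx":0,"wy":0,"wz":0},{"dx":0,"dy":0,"dz":1,"wx":0,"wy":0,"wz":0},{"dx":0,"dy":0,"dz":0.5,"wx":0,"wy":0,"wz":0},{"dx":0,"dy":0,"dz":0,"wx":0,"wy":0,"wz":0},{"dx":0,"dy":0,"dz":0,"wx":0,"wy":0,"wz":0}]}}

```text
time_s: 3.57
eef_pos: [0.6614, -0.1929, 0.1301]
eef_rot: [-2.22, -2.219, 0.002]
ft_force: [0.5, -0.1, 0.8]
width: 0.0853
grip_force: 0.0
```

Emit:
{"fn": "carry_out", "kwargs": {"plan": [{"dx":0,"dy":0,"dz":0.7,"wx":0,"wy":0,"wz":0},{"dx":0,"dy":0,"dz":0.7,"wx":0,"wy":0,"wz":0},{"dx":0,"dy":0,"dz":0.5,"wx":0,"wy":0,"wz":0},{"dx":0,"dy":0,"dz":0,"wx":0,"wy":0,"wz":0},{"dx":0,"dy":0,"dz":0,"wx":0,"wy":0,"wz":0}]}}

```text
time_s: 3.98
eef_pos: [0.6631, -0.1937, 0.0567]
eef_rot: [2.221, 2.22, 0.001]
ft_force: [0.6, -0.4, 0.4]
width: 0.0857
grip_force: 0.0
```

Emit:
{"fn": "carry_out", "kwargs": {"plan": [{"dx":0,"dy":0,"dz":0,"wx":0,"wy":0,"wz":0},{"dx":0,"dy":0,"dz":0,"wx":0,"wy":0,"wz":0},{"dx":0,"dy":0,"dz":0,"wx":0,"wy":0,"wz":0},{"dx":0,"dy":0,"dz":0,"wx":0,"wy":0,"wz":0},{"dx":0,"dy":0,"dz":0,"wx":0,"wy":0,"wz":0}], "hand": 1}}

```text
time_s: 4.4
eef_pos: [0.6627, -0.1932, 0.0566]
eef_rot: [2.22, 2.22, 0.001]
ft_force: [-1.4, 0.9, 5.9]
width: 0.0281
grip_force: 29.1
```

Emit:
{"fn": "carry_out", "kwargs": {"plan": [{"dx":0,"dy":0,"dz":0,"wx":0,"wy":0,"wz":0},{"dx":0,"dy":0,"dz":0,"wx":0,"wy":0,"wz":0},{"dx":0,"dy":0,"dz":0,"wx":0,"wy":0,"wz":0},{"dx":0,"dy":0,"dz":0,"wx":0,"wy":0,"wz":0},{"dx":0,"dy":0,"dz":0,"wx":0,"wy":0,"wz":0}]}}

```text
time_s: 4.82
eef_pos: [0.6628, -0.1933, 0.0566]
eef_rot: [2.22, 2.22, 0.001]
ft_force: [-0.4, -0.4, 6.4]
width: 0.0285
grip_force: 29.4
```

Emit:
{"fn": "carry_out", "kwargs": {"plan": [{"dx":0,"dy":0,"dz":-0.3,"wx":0,"wy":0,"wz":0},{"dx":0,"dy":0,"dz":-0.6,"wx":0,"wy":0,"wz":0},{"dx":0,"dy":0,"dz":-0.8,"wx":0,"wy":0,"wz":0},{"dx":0,"dy":0,"dz":-0.8,"wx":0,"wy":0,"wz":0},{"dx":0,"dy":0,"dz":-0.4,"wx":0,"wy":0,"wz":0}]}}

```text
time_s: 5.23
eef_pos: [0.664, -0.1937, 0.176]
eef_rot: [2.217, 2.217, 0.003]
ft_force: [0.5, -0.1, 0.2]
width: 0.028
grip_force: 29.8
```

Emit:
{"fn": "carry_out", "kwargs": {"plan": [{"dx":-0.25,"dy":-0.3,"dz":0,"wx":0,"wy":0,"wz":0},{"dx":-0.4,"dy":-0.6,"dz":0,"wx":0,"wy":0,"wz":0},{"dx":-0.4,"dy":-0.6,"dz":0,"wx":0,"wy":0,"wz":0},{"dx":-0.4,"dy":-0.6,"dz":0,"wx":0,"wy":0,"wz":0},{"dx":-0.4,"dy":-0.6,"dz":0,"wx":0,"wy":0,"wz":0}]}}

```text
time_s: 5.65
eef_pos: [0.5515, -0.2671, 0.1702]
eef_rot: [-2.219, -2.22, 0.001]
ft_force: [0.3, -0.5, -0.0]
width: 0.0279
grip_force: 29.8
```

Emit:
{"fn": "carry_out", "kwargs": {"plan": [{"dx":-0.4,"dy":-0.6,"dz":0,"wx":0,"wy":0,"wz":0},{"dx":-0.25,"dy":-0.3,"dz":0,"wx":0,"wy":0,"wz":0},{"dx":0,"dy":0,"dz":0,"wx":0,"wy":0,"wz":0},{"dx":0,"dy":0,"dz":0,"wx":0,"wy":0,"wz":0},{"dx":0,"dy":0,"dz":0,"wx":0,"wy":0,"wz":0}]}}

```text
time_s: 6.07
eef_pos: [0.5181, -0.2927, 0.1708]
eef_rot: [-2.221, -2.22, -0.001]
ft_force: [-0.5, 0.1, -0.4]
width: 0.0279
grip_force: 29.8
```

Run:
```python
from h import *
a=snap('scene','s2.png')[:,:,::-1];cv2.imwrite('pics/s2c.png',cv2.resize(a[60:260,230:490],(780,600),interpolation=cv2.INTER_CUBIC))
```

```text
(no output)
```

View pics/s2c.png

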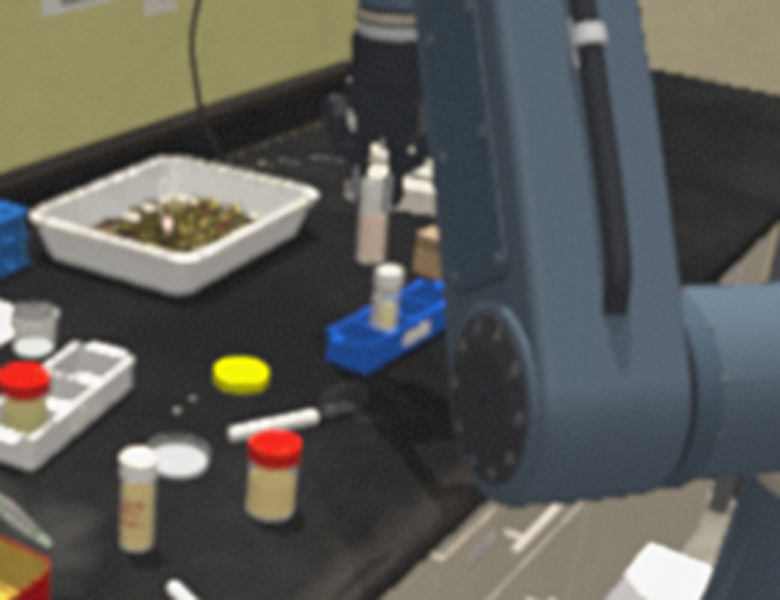

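The pink vial hangs upright in the gripper at crop (372,220), above the near cell of the blue rack.

Emit:
{"fn": "carry_out", "kwargs": {"plan": [{"dx":0,"dy":0,"dz":0.6,"wx":0,"wy":0,"wz":0},{"dx":0,"dy":0,"dz":0.8,"wx":0,"wy":0,"wz":0},{"dx":0,"dy":0,"dz":0.6,"wx":0,"wy":0,"wz":0},{"dx":0,"dy":0,"dz":0.4,"wx":0,"wy":0,"wz":0},{"dx":0,"dy":0,"dz":0.1,"wx":0,"wy":0,"wz":0}]}}

```text
time_s: 6.53
eef_pos: [0.5173, -0.2906, 0.068]
eef_rot: [-2.215, -2.219, 0.001]
ft_force: [-0.3, 0.6, -0.4]
width: 0.028
grip_force: 29.8
```

Emit:
{"fn": "carry_out", "kwargs": {"plan": [{"dx":0,"dy":0,"dz":0.1,"wx":0,"wy":0,"wz":0},{"dx":0,"dy":0,"dz":0.05,"wx":0,"wy":0,"wz":0},{"dx":0,"dy":0,"dz":0.05,"wx":0,"wy":0,"wz":0},{"dx":0,"dy":0,"dz":0,"wx":0,"wy":0,"wz":0},{"dx":0,"dy":0,"dz":0,"wx":0,"wy":0,"wz":0}]}}

```text
time_s: 6.95
eef_pos: [0.5188, -0.2933, 0.0642]
eef_rot: [2.22, 2.22, 0.0]
ft_force: [0.3, 0.2, -0.3]
width: 0.0282
grip_force: 29.8
```

Emit:
{"fn": "carry_out", "kwargs": {"plan": [{"dx":0,"dy":0,"dz":0.05,"wx":0,"wy":0,"wz":0},{"dx":0,"dy":0,"dz":0.03,"wx":0,"wy":0,"wz":0},{"dx":0,"dy":0,"dz":0,"wx":0,"wy":0,"wz":0},{"dx":0,"dy":0,"dz":0,"wx":0,"wy":0,"wz":0}]}}

```text
time_s: 7.28
eef_pos: [0.5185, -0.2933, 0.0606]
eef_rot: [2.221, 2.22, 0.0]
ft_force: [-0.2, -0.1, 2.3]
width: 0.0285
grip_force: 30.0
```

Emit:
{"fn": "carry_out", "kwargs": {"plan": [{"dx":0,"dy":0,"dz":0.03,"wx":0,"wy":0,"wz":0},{"dx":0,"dy":0,"dz":0,"wx":0,"wy":0,"wz":0},{"dx":0,"dy":0,"dz":0,"wx":0,"wy":0,"wz":0}]}}

```text
time_s: 7.53
eef_pos: [0.5186, -0.2936, 0.0605]
eef_rot: [2.22, 2.22, -0.0]
ft_force: [-1.0, 0.8, 9.8]
width: 0.0282
grip_force: 30.6
```

Emit:
{"fn": "carry_out", "kwargs": {"plan": [{"dx":0,"dy":0,"dz":0,"wx":0,"wy":0,"wz":0},{"dx":0,"dy":0,"dz":0,"wx":0,"wy":0,"wz":0},{"dx":0,"dy":0,"dz":0,"wx":0,"wy":0,"wz":0},{"dx":0,"dy":0,"dz":0,"wx":0,"wy":0,"wz":0},{"dx":0,"dy":0,"dz":0,"wx":0,"wy":0,"wz":0}], "hand": 0}}

```text
time_s: 7.95
eef_pos: [0.518, -0.2928, 0.0585]
eef_rot: [-2.221, -2.221, 0.0]
ft_force: [0.6, -0.2, -0.7]
width: 0.0849
grip_force: 0.0
```

Emit:
{"fn": "carry_out", "kwargs": {"plan": [{"dx":0,"dy":0,"dz":-0.3,"wx":0,"wy":0,"wz":0},{"dx":0,"dy":0,"dz":-0.8,"wx":0,"wy":0,"wz":0},{"dx":0,"dy":0,"dz":-0.8,"wx":0,"wy":0,"wz":0},{"dx":0,"dy":0,"dz":-0.8,"wx":0,"wy":0,"wz":0},{"dx":0,"dy":0,"dz":-0.3,"wx":0,"wy":0,"wz":0}]}}

```text
time_s: 8.37
eef_pos: [0.5202, -0.2945, 0.1843]
eef_rot: [2.215, 2.216, 0.001]
ft_force: [1.1, -0.6, 0.5]
width: 0.0854
grip_force: 0.0
```

Emit:
{"fn": "carry_out", "kwargs": {"plan": [{"dx":0.95,"dy":-0.09,"dz":0,"wx":0,"wy":0,"wz":0},{"dx":0.95,"dy":-0.09,"dz":0,"wx":0,"wy":0,"wz":0},{"dx":0.95,"dy":-0.09,"dz":0,"wx":0,"wy":0,"wz":0},{"dx":0.95,"dy":-0.09,"dz":0,"wx":0,"wy":0,"wz":0},{"dx":0.95,"dy":-0.09,"dz":0,"wx":0,"wy":0,"wz":0}]}}

```text
time_s: 8.78
eef_pos: [0.4998, -0.1015, 0.1798]
eef_rot: [2.222, 2.22, 0.001]
ft_force: [0.3, 0.2, 0.0]
width: 0.0855
grip_force: 0.0
```

Emit:
{"fn": "carry_out", "kwargs": {"plan": [{"dx":0.95,"dy":-0.09,"dz":0,"wx":0,"wy":0,"wz":0},{"dx":0.95,"dy":-0.09,"dz":0,"wx":0,"wy":0,"wz":0},{"dx":0.95,"dy":-0.09,"dz":0,"wx":0,"wy":0,"wz":0},{"dx":0.95,"dy":-0.09,"dz":0,"wx":0,"wy":0,"wz":0},{"dx":0.95,"dy":-0.09,"dz":0,"wx":0,"wy":0,"wz":0}]}}

```text
time_s: 9.2
eef_pos: [0.4819, 0.0888, 0.1798]
eef_rot: [2.221, 2.22, 0.001]
ft_force: [0.4, 0.1, 1.3]
width: 0.0855
grip_force: 0.0
```

Emit:
{"fn": "carry_out", "kwargs": {"plan": [{"dx":0.95,"dy":-0.09,"dz":0,"wx":0,"wy":0,"wz":0},{"dx":0,"dy":0,"dz":0,"wx":0,"wy":0,"wz":0},{"dx":0,"dy":0,"dz":0,"wx":0,"wy":0,"wz":0},{"dx":0,"dy":0,"dz":0,"wx":0,"wy":0,"wz":0},{"dx":0,"dy":0,"dz":0,"wx":0,"wy":0,"wz":0}]}}

```text
time_s: 9.62
eef_pos: [0.479, 0.124, 0.1792]
eef_rot: [2.222, 2.22, 0.0]
ft_force: [0.5, 0.9, 0.5]
width: 0.0854
grip_force: 0.0
```

Emit:
{"fn": "carry_out", "kwargs": {"plan": [{"dx":0.03,"dy":-0.04,"dz":0.6,"wx":0,"wy":0,"wz":0},{"dx":0,"dy":0,"dz":0.9,"wx":0,"wy":0,"wz":0},{"dx":0,"dy":0,"dz":0.9,"wx":0,"wy":0,"wz":0},{"dx":0,"dy":0,"dz":0.6,"wx":0,"wy":0,"wz":0},{"dx":0,"dy":0,"dz":0.08,"wx":0,"wy":0,"wz":0}]}}

```text
time_s: 10.03
eef_pos: [0.4748, 0.1244, 0.0522]
eef_rot: [-2.221, -2.214, 0.009]
ft_force: [-0.4, -1.1, 0.4]
width: 0.0853
grip_force: 0.0
```

Emit:
{"fn": "carry_out", "kwargs": {"plan": [{"dx":0,"dy":0,"dz":0,"wx":0,"wy":0,"wz":0},{"dx":0,"dy":0,"dz":0,"wx":0,"wy":0,"wz":0},{"dx":0,"dy":0,"dz":0,"wx":0,"wy":0,"wz":0}]}}

```text
time_s: 10.28
eef_pos: [0.4786, 0.1257, 0.0572]
eef_rot: [2.221, 2.219, 0.004]
ft_force: [0.5, -0.0, 0.6]
width: 0.0853
grip_force: 0.0
```

Emit:
{"fn": "carry_out", "kwargs": {"plan": [{"dx":0,"dy":0,"dz":0,"wx":0,"wy":0,"wz":0},{"dx":0,"dy":0,"dz":0,"wx":0,"wy":0,"wz":0},{"dx":0,"dy":0,"dz":0,"wx":0,"wy":0,"wz":0},{"dx":0,"dy":0,"dz":0,"wx":0,"wy":0,"wz":0},{"dx":0,"dy":0,"dz":0,"wx":0,"wy":0,"wz":0}], "hand": 1}}

```text
time_s: 10.7
eef_pos: [0.4773, 0.1264, 0.0562]
eef_rot: [2.221, 2.221, 0.001]
ft_force: [-0.0, -0.7, 6.6]
width: 0.0281
grip_force: 29.2
```

Emit:
{"fn": "carry_out", "kwargs": {"plan": [{"dx":0,"dy":0,"dz":0,"wx":0,"wy":0,"wz":0},{"dx":0,"dy":0,"dz":0,"wx":0,"wy":0,"wz":0},{"dx":0,"dy":0,"dz":0,"wx":0,"wy":0,"wz":0}]}}

```text
time_s: 10.95
eef_pos: [0.4774, 0.1263, 0.0562]
eef_rot: [2.221, 2.221, 0.001]
ft_force: [-0.6, -0.1, 5.3]
width: 0.028
grip_force: 29.3
```

Emit:
{"fn": "carry_out", "kwargs": {"plan": [{"dx":0,"dy":0,"dz":-0.3,"wx":0,"wy":0,"wz":0},{"dx":0,"dy":0,"dz":-0.8,"wx":0,"wy":0,"wz":0},{"dx":0,"dy":0,"dz":-0.8,"wx":0,"wy":0,"wz":0},{"dx":0,"dy":0,"dz":-0.8,"wx":0,"wy":0,"wz":0},{"dx":0,"dy":0,"dz":-0.4,"wx":0,"wy":0,"wz":0}]}}

```text
time_s: 11.37
eef_pos: [0.4783, 0.1264, 0.1827]
eef_rot: [2.219, 2.219, 0.005]
ft_force: [0.0, 1.0, -1.0]
width: 0.0275
grip_force: 29.8
```

Emit:
{"fn": "carry_out", "kwargs": {"plan": [{"dx":-0.5,"dy":0.055,"dz":0,"wx":0,"wy":0,"wz":0},{"dx":-0.96,"dy":0.055,"dz":0,"wx":0,"wy":0,"wz":0},{"dx":-0.96,"dy":0.055,"dz":0,"wx":0,"wy":0,"wz":0},{"dx":-0.96,"dy":0.055,"dz":0,"wx":0,"wy":0,"wz":0},{"dx":-0.96,"dy":0.055,"dz":0,"wx":0,"wy":0,"wz":0}]}}

```text
time_s: 11.78
eef_pos: [0.4875, -0.0487, 0.1796]
eef_rot: [-2.22, -2.222, 0.0]
ft_force: [0.6, 0.0, 0.4]
width: 0.028
grip_force: 29.8
```

Emit:
{"fn": "carry_out", "kwargs": {"plan": [{"dx":-0.96,"dy":0.055,"dz":0,"wx":0,"wy":0,"wz":0},{"dx":-0.96,"dy":0.055,"dz":0,"wx":0,"wy":0,"wz":0},{"dx":-0.96,"dy":0.055,"dz":0,"wx":0,"wy":0,"wz":0},{"dx":-0.96,"dy":0.055,"dz":0,"wx":0,"wy":0,"wz":0},{"dx":-0.96,"dy":0.055,"dz":0,"wx":0,"wy":0,"wz":0}]}}

```text
time_s: 12.2
eef_pos: [0.4984, -0.241, 0.1793]
eef_rot: [-2.221, -2.22, 0.0]
ft_force: [1.1, 0.8, 0.1]
width: 0.028
grip_force: 29.8
```

Emit:
{"fn": "carry_out", "kwargs": {"plan": [{"dx":-0.96,"dy":0.055,"dz":0,"wx":0,"wy":0,"wz":0},{"dx":-0.96,"dy":0.055,"dz":0,"wx":0,"wy":0,"wz":0},{"dx":-0.96,"dy":0.055,"dz":0,"wx":0,"wy":0,"wz":0},{"dx":-0.96,"dy":0.055,"dz":0,"wx":0,"wy":0,"wz":0},{"dx":-0.9,"dy":0.055,"dz":0,"wx":0,"wy":0,"wz":0}]}}

```text
time_s: 12.62
eef_pos: [0.5094, -0.4309, 0.179]
eef_rot: [-2.221, -2.22, -0.0]
ft_force: [0.2, -0.2, -1.0]
width: 0.0279
grip_force: 29.8
```

Emit:
{"fn": "carry_out", "kwargs": {"plan": [{"dx":0,"dy":0,"dz":0,"wx":0,"wy":0,"wz":0},{"dx":0,"dy":0,"dz":0,"wx":0,"wy":0,"wz":0},{"dx":0,"dy":0,"dz":0,"wx":0,"wy":0,"wz":0},{"dx":0,"dy":0,"dz":0,"wx":0,"wy":0,"wz":0},{"dx":0,"dy":0,"dz":0,"wx":0,"wy":0,"wz":0}]}}

```text
time_s: 13.03
eef_pos: [0.51, -0.4271, 0.1795]
eef_rot: [-2.219, -2.222, -0.0]
ft_force: [0.3, -0.1, -0.6]
width: 0.0276
grip_force: 29.8
```

Emit:
{"fn": "carry_out", "kwargs": {"plan": [{"dx":-0.14,"dy":0.02,"dz":0.6,"wx":0,"wy":0,"wz":0},{"dx":0,"dy":0,"dz":0.8,"wx":0,"wy":0,"wz":0},{"dx":0,"dy":0,"dz":0.7,"wx":0,"wy":0,"wz":0},{"dx":0,"dy":0,"dz":0.4,"wx":0,"wy":0,"wz":0},{"dx":0,"dy":0,"dz":0.2,"wx":0,"wy":0,"wz":0}]}}

```text
time_s: 13.45
eef_pos: [0.5098, -0.4317, 0.0689]
eef_rot: [-2.216, -2.219, -0.001]
ft_force: [-0.2, 0.4, -0.8]
width: 0.0277
grip_force: 29.8
```

Emit:
{"fn": "carry_out", "kwargs": {"plan": [{"dx":0,"dy":0,"dz":0.1,"wx":0,"wy":0,"wz":0},{"dx":0,"dy":0,"dz":0.05,"wx":0,"wy":0,"wz":0},{"dx":0,"dy":0,"dz":0.05,"wx":0,"wy":0,"wz":0},{"dx":0,"dy":0,"dz":0.04,"wx":0,"wy":0,"wz":0},{"dx":0,"dy":0,"dz":0,"wx":0,"wy":0,"wz":0}]}}

```text
time_s: 13.87
eef_pos: [0.5113, -0.435, 0.0631]
eef_rot: [2.22, 2.22, -0.0]
ft_force: [0.1, -0.2, -0.1]
width: 0.0277
grip_force: 29.8
```

Emit:
{"fn": "carry_out", "kwargs": {"plan": [{"dx":0,"dy":0,"dz":0.03,"wx":0,"wy":0,"wz":0},{"dx":0,"dy":0,"dz":0,"wx":0,"wy":0,"wz":0},{"dx":0,"dy":0,"dz":0,"wx":0,"wy":0,"wz":0}]}}

```text
time_s: 14.12
eef_pos: [0.5109, -0.4348, 0.0613]
eef_rot: [2.221, 2.221, -0.0]
ft_force: [-0.6, -0.1, -0.1]
width: 0.0275
grip_force: 29.8
```

Emit:
{"fn": "carry_out", "kwargs": {"plan": [{"dx":0,"dy":0,"dz":0.03,"wx":0,"wy":0,"wz":0},{"dx":0,"dy":0,"dz":0,"wx":0,"wy":0,"wz":0},{"dx":0,"dy":0,"dz":0,"wx":0,"wy":0,"wz":0}]}}

```text
time_s: 14.37
eef_pos: [0.511, -0.435, 0.0603]
eef_rot: [2.221, 2.221, -0.0]
ft_force: [-0.2, 0.4, 4.2]
width: 0.0277
grip_force: 30.0
```

Emit:
{"fn": "carry_out", "kwargs": {"plan": [{"dx":0,"dy":0,"dz":0.02,"wx":0,"wy":0,"wz":0},{"dx":0,"dy":0,"dz":0,"wx":0,"wy":0,"wz":0},{"dx":0,"dy":0,"dz":0,"wx":0,"wy":0,"wz":0}]}}

```text
time_s: 14.62
eef_pos: [0.5111, -0.4353, 0.0602]
eef_rot: [2.22, 2.22, -0.001]
ft_force: [-0.1, 0.3, 7.4]
width: 0.0274
grip_force: 30.3
```

Emit:
{"fn": "carry_out", "kwargs": {"plan": [{"dx":0,"dy":0,"dz":0,"wx":0,"wy":0,"wz":0},{"dx":0,"dy":0,"dz":0,"wx":0,"wy":0,"wz":0},{"dx":0,"dy":0,"dz":0,"wx":0,"wy":0,"wz":0},{"dx":0,"dy":0,"dz":0,"wx":0,"wy":0,"wz":0},{"dx":0,"dy":0,"dz":0,"wx":0,"wy":0,"wz":0}], "hand": 0}}

```text
time_s: 15.03
eef_pos: [0.5107, -0.4343, 0.0585]
eef_rot: [-2.221, -2.221, -0.0]
ft_force: [0.6, -0.2, 0.5]
width: 0.0846
grip_force: 0.0
```

Emit:
{"fn": "carry_out", "kwargs": {"plan": [{"dx":0,"dy":0,"dz":-0.3,"wx":0,"wy":0,"wz":0},{"dx":0,"dy":0,"dz":-0.8,"wx":0,"wy":0,"wz":0},{"dx":0,"dy":0,"dz":-0.8,"wx":0,"wy":0,"wz":0},{"dx":0,"dy":0,"dz":-0.8,"wx":0,"wy":0,"wz":0},{"dx":0,"dy":0,"dz":-0.3,"wx":0,"wy":0,"wz":0}]}}

```text
time_s: 15.45
eef_pos: [0.5128, -0.4367, 0.185]
eef_rot: [2.215, 2.215, -0.001]
ft_force: [0.3, -0.6, 0.4]
width: 0.0854
grip_force: 0.0
```

Emit:
{"fn": "carry_out", "kwargs": {"plan": [{"dx":0.93,"dy":-0.18,"dz":0,"wx":0,"wy":0,"wz":0},{"dx":0.93,"dy":-0.18,"dz":0,"wx":0,"wy":0,"wz":0},{"dx":0.93,"dy":-0.18,"dz":0,"wx":0,"wy":0,"wz":0},{"dx":0.93,"dy":-0.18,"dz":0,"wx":0,"wy":0,"wz":0},{"dx":0.93,"dy":-0.18,"dz":0,"wx":0,"wy":0,"wz":0}]}}

```text
time_s: 15.87
eef_pos: [0.474, -0.2469, 0.1792]
eef_rot: [2.222, 2.221, 0.0]
ft_force: [-0.3, 0.9, 1.5]
width: 0.0857
grip_force: 0.0
```

Emit:
{"fn": "carry_out", "kwargs": {"plan": [{"dx":0.93,"dy":-0.18,"dz":0,"wx":0,"wy":0,"wz":0},{"dx":0.93,"dy":-0.18,"dz":0,"wx":0,"wy":0,"wz":0},{"dx":0.93,"dy":-0.18,"dz":0,"wx":0,"wy":0,"wz":0},{"dx":0.93,"dy":-0.18,"dz":0,"wx":0,"wy":0,"wz":0},{"dx":0.93,"dy":-0.18,"dz":0,"wx":0,"wy":0,"wz":0}]}}

```text
time_s: 16.28
eef_pos: [0.4381, -0.0609, 0.1792]
eef_rot: [2.222, 2.22, 0.0]
ft_force: [1.4, 0.3, -0.3]
width: 0.0854
grip_force: 0.0
```

Emit:
{"fn": "carry_out", "kwargs": {"plan": [{"dx":0.93,"dy":-0.18,"dz":0,"wx":0,"wy":0,"wz":0},{"dx":0.93,"dy":-0.18,"dz":0,"wx":0,"wy":0,"wz":0},{"dx":0,"dy":0,"dz":0,"wx":0,"wy":0,"wz":0},{"dx":0,"dy":0,"dz":0,"wx":0,"wy":0,"wz":0},{"dx":0,"dy":0,"dz":0,"wx":0,"wy":0,"wz":0}]}}

```text
time_s: 16.7
eef_pos: [0.425, 0.0117, 0.1793]
eef_rot: [2.219, 2.222, 0.001]
ft_force: [-0.2, 0.1, 0.8]
width: 0.0852
grip_force: 0.0
```

Run:
```python
from h import *
a=snap('top','t3.png')[:,:,::-1];cv2.imwrite('pics/t3c.png',cv2.resize(a[150:290,250:430],(771,600),interpolation=cv2.INTER_CUBIC))
```

```text
(no output)
```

View pics/t3c.png

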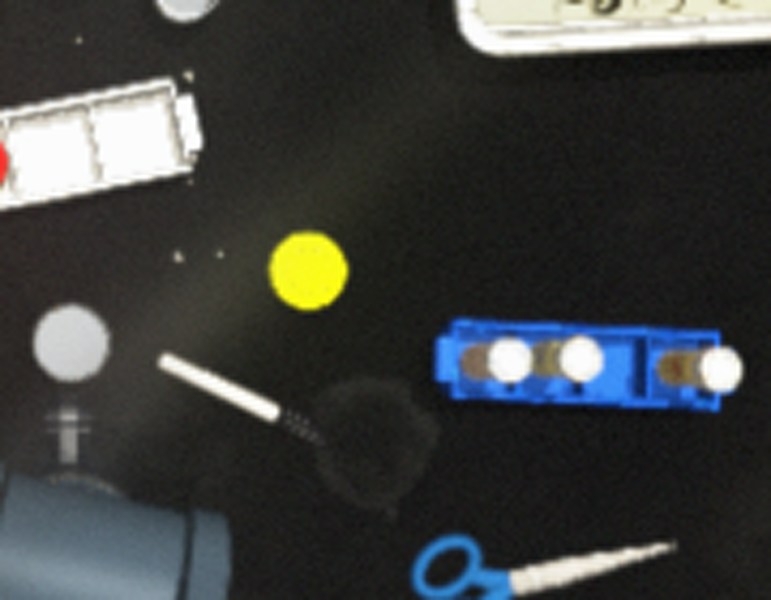

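Both vials stand in the end cells of the blue rack, with caps at crop (510,360) and (720,369), and the stored one stands between them. Next come the jars.

Emit:
{"fn": "carry_out", "kwargs": {"plan": [{"dx":-0.04,"dy":0.01,"dz":0.6,"wx":0,"wy":0,"wz":0},{"dx":0,"dy":0,"dz":0.9,"wx":0,"wy":0,"wz":0},{"dx":0,"dy":0,"dz":0.9,"wx":0,"wy":0,"wz":0},{"dx":0,"dy":0,"dz":0.6,"wx":0,"wy":0,"wz":0},{"dx":0,"dy":0,"dz":0.4,"wx":0,"wy":0,"wz":0}]}}

```text
time_s: 17.17
eef_pos: [0.4248, 0.0086, 0.0405]
eef_rot: [-2.224, -2.216, 0.002]
ft_force: [0.7, 0.2, 0.2]
width: 0.0854
grip_force: 0.0
```

Emit:
{"fn": "carry_out", "kwargs": {"plan": [{"dx":0,"dy":0,"dz":0.08,"wx":0,"wy":0,"wz":0},{"dx":0,"dy":0,"dz":0,"wx":0,"wy":0,"wz":0},{"dx":0,"dy":0,"dz":0,"wx":0,"wy":0,"wz":0}]}}

```text
time_s: 17.42
eef_pos: [0.4256, 0.0092, 0.04]
eef_rot: [2.223, 2.219, 0.001]
ft_force: [-0.8, -0.6, 0.4]
width: 0.0857
grip_force: 0.0
```

Emit:
{"fn": "carry_out", "kwargs": {"plan": [{"dx":0,"dy":0,"dz":0,"wx":0,"wy":0,"wz":0},{"dx":0,"dy":0,"dz":0,"wx":0,"wy":0,"wz":0},{"dx":0,"dy":0,"dz":0,"wx":0,"wy":0,"wz":0},{"dx":0,"dy":0,"dz":0,"wx":0,"wy":0,"wz":0},{"dx":0,"dy":0,"dz":0,"wx":0,"wy":0,"wz":0}], "hand": 1}}

```text
time_s: 17.83
eef_pos: [0.4252, 0.0102, 0.0407]
eef_rot: [2.22, 2.221, 0.001]
ft_force: [-0.5, -0.3, 6.0]
width: 0.0417
grip_force: 29.4
```

Emit:
{"fn": "carry_out", "kwargs": {"plan": [{"dx":0,"dy":0,"dz":0,"wx":0,"wy":0,"wz":0},{"dx":0,"dy":0,"dz":0,"wx":0,"wy":0,"wz":0},{"dx":0,"dy":0,"dz":0,"wx":0,"wy":0,"wz":0}]}}

```text
time_s: 18.08
eef_pos: [0.4252, 0.0103, 0.0407]
eef_rot: [2.22, 2.221, 0.001]
ft_force: [-0.9, -0.3, 7.7]
width: 0.042
grip_force: 29.4
```

Emit:
{"fn": "carry_out", "kwargs": {"plan": [{"dx":0,"dy":0,"dz":-0.3,"wx":0,"wy":0,"wz":0},{"dx":0,"dy":0,"dz":-0.8,"wx":0,"wy":0,"wz":0},{"dx":0,"dy":0,"dz":-0.8,"wx":0,"wy":0,"wz":0},{"dx":0,"dy":0,"dz":-0.6,"wx":0,"wy":0,"wz":0},{"dx":0,"dy":0,"dz":-0.2,"wx":0,"wy":0,"wz":0}]}}

```text
time_s: 18.5
eef_pos: [0.4265, 0.0101, 0.151]
eef_rot: [2.217, 2.218, 0.005]
ft_force: [0.5, 0.5, 0.2]
width: 0.0417
grip_force: 30.7
```

Emit:
{"fn": "carry_out", "kwargs": {"plan": [{"dx":-0.18,"dy":0.6,"dz":0,"wx":0,"wy":0,"wz":0},{"dx":-0.18,"dy":0.9,"dz":0,"wx":0,"wy":0,"wz":0},{"dx":-0.18,"dy":0.9,"dz":0,"wx":0,"wy":0,"wz":0},{"dx":-0.18,"dy":0.9,"dz":0,"wx":0,"wy":0,"wz":0},{"dx":-0.18,"dy":0.9,"dz":0,"wx":0,"wy":0,"wz":0}]}}

```text
time_s: 18.92
eef_pos: [0.5938, -0.0258, 0.1472]
eef_rot: [-2.221, -2.221, 0.001]
ft_force: [0.4, -0.1, -0.5]
width: 0.0416
grip_force: 30.7
```

Emit:
{"fn": "carry_out", "kwargs": {"plan": [{"dx":-0.18,"dy":0.9,"dz":0,"wx":0,"wy":0,"wz":0},{"dx":-0.18,"dy":0.8,"dz":0,"wx":0,"wy":0,"wz":0},{"dx":-0.18,"dy":0.5,"dz":0,"wx":0,"wy":0,"wz":0},{"dx":0,"dy":0,"dz":0,"wx":0,"wy":0,"wz":0},{"dx":0,"dy":0,"dz":0,"wx":0,"wy":0,"wz":0}]}}

```text
time_s: 19.33
eef_pos: [0.6807, -0.0475, 0.1462]
eef_rot: [-2.221, -2.22, 0.002]
ft_force: [-0.6, 0.9, 0.4]
width: 0.0415
grip_force: 30.7
```

Emit:
{"fn": "carry_out", "kwargs": {"plan": [{"dx":0,"dy":0,"dz":0,"wx":0,"wy":0,"wz":0},{"dx":0,"dy":0,"dz":0,"wx":0,"wy":0,"wz":0},{"dx":0,"dy":0,"dz":0,"wx":0,"wy":0,"wz":0},{"dx":0,"dy":0,"dz":0,"wx":0,"wy":0,"wz":0}]}}

```text
time_s: 19.67
eef_pos: [0.68, -0.047, 0.1479]
eef_rot: [-2.221, -2.221, 0.0]
ft_force: [0.5, 0.1, -1.1]
width: 0.0418
grip_force: 30.8
```

Run:
```python
from h import *
a=snap('scene','s4.png')[:,:,::-1];cv2.imwrite('pics/s4c.png',cv2.resize(a[100:240,180:366],(797,600),interpolation=cv2.INTER_CUBIC))
s=arm.observe()['eef_pos'];print(s)
for x,y in((.6691,.0132),(.6805,-.0467)): print([(px('scene',[[x,y,z]])[0]-[180,100])*4.285 for z in(.004,.034)])
print((px('scene',[[s[0],s[1],s[2]-.0407]])[0]-[180,100])*4.285)
```

```text
[ 0.68020632 -0.04708114  0.14797992]
[array([293.38694288, 416.42198097]), array([293.07319738, 376.80326135])]
[array([339.59142614, 380.15449652]), array([339.80037228, 341.58219645])]
[341.04348007 243.76458751]
```

View pics/s4c.png

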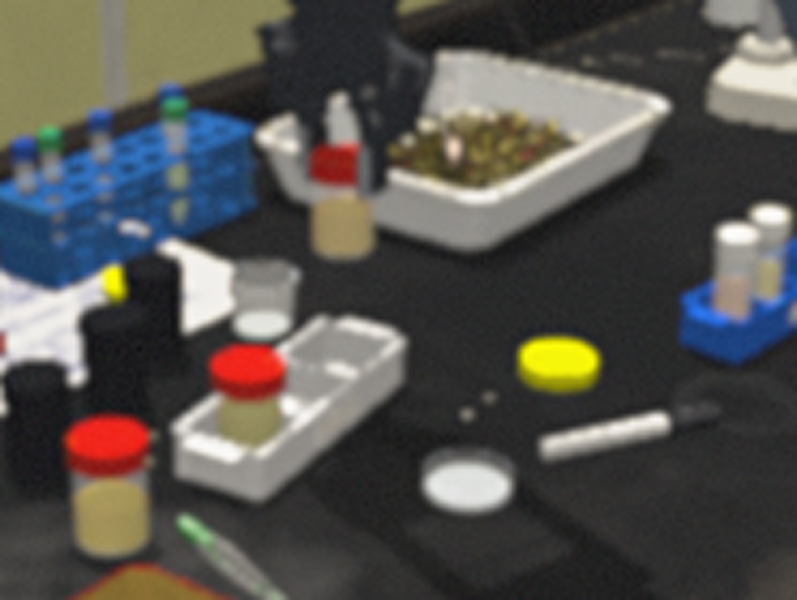

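The jar hangs upright with its base at crop (342,245), as predicted. The free end cell of the white rack is centred at (340,342), directly below it.

Emit:
{"fn": "carry_out", "kwargs": {"plan": [{"dx":0,"dy":0,"dz":0.6,"wx":0,"wy":0,"wz":0},{"dx":0,"dy":0,"dz":0.8,"wx":0,"wy":0,"wz":0},{"dx":0,"dy":0,"dz":0.5,"wx":0,"wy":0,"wz":0},{"dx":0,"dy":0,"dz":0.3,"wx":0,"wy":0,"wz":0},{"dx":0,"dy":0,"dz":0.15,"wx":0,"wy":0,"wz":0}]}}

```text
time_s: 20.13
eef_pos: [0.6795, -0.047, 0.0517]
eef_rot: [-2.219, -2.219, 0.003]
ft_force: [0.1, 0.7, -0.7]
width: 0.0415
grip_force: 30.7
```

Emit:
{"fn": "carry_out", "kwargs": {"plan": [{"dx":0,"dy":0,"dz":0.08,"wx":0,"wy":0,"wz":0},{"dx":0,"dy":0,"dz":0.05,"wx":0,"wy":0,"wz":0},{"dx":0,"dy":0,"dz":0.05,"wx":0,"wy":0,"wz":0},{"dx":0,"dy":0,"dz":0,"wx":0,"wy":0,"wz":0},{"dx":0,"dy":0,"dz":0,"wx":0,"wy":0,"wz":0}]}}

```text
time_s: 20.55
eef_pos: [0.6815, -0.0475, 0.0476]
eef_rot: [2.22, 2.22, 0.002]
ft_force: [0.2, 0.5, 0.0]
width: 0.0416
grip_force: 30.8
```

Emit:
{"fn": "carry_out", "kwargs": {"plan": [{"dx":0,"dy":0,"dz":0.03,"wx":0,"wy":0,"wz":0},{"dx":0,"dy":0,"dz":0,"wx":0,"wy":0,"wz":0},{"dx":0,"dy":0,"dz":0,"wx":0,"wy":0,"wz":0}]}}

```text
time_s: 20.8
eef_pos: [0.6809, -0.0474, 0.0456]
eef_rot: [2.221, 2.221, 0.0]
ft_force: [0.2, -0.3, -0.6]
width: 0.0418
grip_force: 30.8
```

Emit:
{"fn": "carry_out", "kwargs": {"plan": [{"dx":0,"dy":0,"dz":0.03,"wx":0,"wy":0,"wz":0},{"dx":0,"dy":0,"dz":0,"wx":0,"wy":0,"wz":0},{"dx":0,"dy":0,"dz":0,"wx":0,"wy":0,"wz":0}]}}

```text
time_s: 21.05
eef_pos: [0.6811, -0.0474, 0.0448]
eef_rot: [2.221, 2.221, 0.001]
ft_force: [-1.0, 0.4, 4.4]
width: 0.0416
grip_force: 31.1
```

Emit:
{"fn": "carry_out", "kwargs": {"plan": [{"dx":0,"dy":0,"dz":0.02,"wx":0,"wy":0,"wz":0},{"dx":0,"dy":0,"dz":0,"wx":0,"wy":0,"wz":0},{"dx":0,"dy":0,"dz":0,"wx":0,"wy":0,"wz":0}]}}

```text
time_s: 21.3
eef_pos: [0.6811, -0.0475, 0.0448]
eef_rot: [2.221, 2.221, 0.001]
ft_force: [-1.8, 1.1, 7.7]
width: 0.0419
grip_force: 31.4
```

Emit:
{"fn": "carry_out", "kwargs": {"plan": [{"dx":0,"dy":0,"dz":0,"wx":0,"wy":0,"wz":0},{"dx":0,"dy":0,"dz":0,"wx":0,"wy":0,"wz":0},{"dx":0,"dy":0,"dz":0,"wx":0,"wy":0,"wz":0},{"dx":0,"dy":0,"dz":0,"wx":0,"wy":0,"wz":0},{"dx":0,"dy":0,"dz":0,"wx":0,"wy":0,"wz":0}], "hand": 0}}

```text
time_s: 21.72
eef_pos: [0.6806, -0.0473, 0.0428]
eef_rot: [-2.221, -2.221, 0.0]
ft_force: [0.4, -0.1, 0.9]
width: 0.0848
grip_force: 0.0
```

Emit:
{"fn": "carry_out", "kwargs": {"plan": [{"dx":0,"dy":0,"dz":-0.3,"wx":0,"wy":0,"wz":0},{"dx":0,"dy":0,"dz":-0.8,"wx":0,"wy":0,"wz":0},{"dx":0,"dy":0,"dz":-0.8,"wx":0,"wy":0,"wz":0},{"dx":0,"dy":0,"dz":-0.6,"wx":0,"wy":0,"wz":0},{"dx":0,"dy":0,"dz":0,"wx":0,"wy":0,"wz":0}]}}

```text
time_s: 22.13
eef_pos: [0.685, -0.0482, 0.1507]
eef_rot: [2.214, 2.214, 0.011]
ft_force: [0.8, -0.6, 1.0]
width: 0.0854
grip_force: 0.0
```

Emit:
{"fn": "carry_out", "kwargs": {"plan": [{"dx":0.7,"dy":-0.09,"dz":0,"wx":0,"wy":0,"wz":0},{"dx":0.9,"dy":-0.09,"dz":0,"wx":0,"wy":0,"wz":0},{"dx":0.9,"dy":-0.09,"dz":0,"wx":0,"wy":0,"wz":0},{"dx":0.9,"dy":-0.09,"dz":0,"wx":0,"wy":0,"wz":0},{"dx":0.9,"dy":-0.09,"dz":0,"wx":0,"wy":0,"wz":0}]}}

```text
time_s: 22.55
eef_pos: [0.6623, 0.126, 0.1436]
eef_rot: [-2.222, -2.221, 0.0]
ft_force: [0.4, 0.3, 0.9]
width: 0.0851
grip_force: 0.0
```

Emit:
{"fn": "carry_out", "kwargs": {"plan": [{"dx":0.9,"dy":-0.09,"dz":0,"wx":0,"wy":0,"wz":0},{"dx":0.7,"dy":-0.07,"dz":0,"wx":0,"wy":0,"wz":0},{"dx":0,"dy":0,"dz":0,"wx":0,"wy":0,"wz":0},{"dx":0,"dy":0,"dz":0,"wx":0,"wy":0,"wz":0},{"dx":0,"dy":0,"dz":0,"wx":0,"wy":0,"wz":0}]}}

```text
time_s: 22.97
eef_pos: [0.6564, 0.1883, 0.1434]
eef_rot: [2.221, 2.222, -0.001]
ft_force: [-0.5, -0.6, -0.3]
width: 0.0852
grip_force: 0.0
```

Emit:
{"fn": "carry_out", "kwargs": {"plan": [{"dx":0,"dy":0,"dz":0,"wx":0,"wy":0,"wz":0},{"dx":0,"dy":0,"dz":0,"wx":0,"wy":0,"wz":0},{"dx":0,"dy":0,"dz":0,"wx":0,"wy":0,"wz":0}]}}

```text
time_s: 23.22
eef_pos: [0.6568, 0.1871, 0.1434]
eef_rot: [2.224, 2.219, -0.0]
ft_force: [-0.4, -0.4, -0.4]
width: 0.0853
grip_force: 0.0
```

Emit:
{"fn": "carry_out", "kwargs": {"plan": [{"dx":0.06,"dy":0,"dz":0.6,"wx":0,"wy":0,"wz":0},{"dx":0,"dy":0,"dz":0.8,"wx":0,"wy":0,"wz":0},{"dx":0,"dy":0,"dz":0.7,"wx":0,"wy":0,"wz":0},{"dx":0,"dy":0,"dz":0.3,"wx":0,"wy":0,"wz":0},{"dx":0,"dy":0,"dz":0.1,"wx":0,"wy":0,"wz":0}]}}

```text
time_s: 23.63
eef_pos: [0.6545, 0.1899, 0.0403]
eef_rot: [-2.22, -2.218, 0.007]
ft_force: [-0.6, 0.8, -0.0]
width: 0.0852
grip_force: 0.0
```

Emit:
{"fn": "carry_out", "kwargs": {"plan": [{"dx":0,"dy":0,"dz":0,"wx":0,"wy":0,"wz":0},{"dx":0,"dy":0,"dz":0,"wx":0,"wy":0,"wz":0},{"dx":0,"dy":0,"dz":0,"wx":0,"wy":0,"wz":0}]}}

```text
time_s: 23.88
eef_pos: [0.6581, 0.1911, 0.0454]
eef_rot: [2.22, 2.219, 0.005]
ft_force: [0.1, 0.4, -0.5]
width: 0.0854
grip_force: 0.0
```

Emit:
{"fn": "carry_out", "kwargs": {"plan": [{"dx":0,"dy":0,"dz":0,"wx":0,"wy":0,"wz":0},{"dx":0,"dy":0,"dz":0,"wx":0,"wy":0,"wz":0},{"dx":0,"dy":0,"dz":0,"wx":0,"wy":0,"wz":0},{"dx":0,"dy":0,"dz":0,"wx":0,"wy":0,"wz":0},{"dx":0,"dy":0,"dz":0,"wx":0,"wy":0,"wz":0}], "hand": 1}}

```text
time_s: 24.3
eef_pos: [0.657, 0.1913, 0.0445]
eef_rot: [2.221, 2.221, 0.002]
ft_force: [-1.8, -0.4, 4.7]
width: 0.0452
grip_force: 30.5
```

Emit:
{"fn": "carry_out", "kwargs": {"plan": [{"dx":0,"dy":0,"dz":0,"wx":0,"wy":0,"wz":0},{"dx":0,"dy":0,"dz":0,"wx":0,"wy":0,"wz":0},{"dx":0,"dy":0,"dz":0,"wx":0,"wy":0,"wz":0}]}}

```text
time_s: 24.55
eef_pos: [0.657, 0.1913, 0.0445]
eef_rot: [2.221, 2.221, 0.002]
ft_force: [-2.0, 0.2, 5.5]
width: 0.0454
grip_force: 30.5
```

Emit:
{"fn": "carry_out", "kwargs": {"plan": [{"dx":0,"dy":0,"dz":-0.3,"wx":0,"wy":0,"wz":0},{"dx":0,"dy":0,"dz":-0.8,"wx":0,"wy":0,"wz":0},{"dx":0,"dy":0,"dz":-0.8,"wx":0,"wy":0,"wz":0},{"dx":0,"dy":0,"dz":-0.8,"wx":0,"wy":0,"wz":0},{"dx":0,"dy":0,"dz":-0.2,"wx":0,"wy":0,"wz":0}]}}

```text
time_s: 24.97
eef_pos: [0.6597, 0.1915, 0.1656]
eef_rot: [2.217, 2.217, 0.013]
ft_force: [1.2, 0.5, 0.3]
width: 0.0453
grip_force: 31.0
```

Emit:
{"fn": "carry_out", "kwargs": {"plan": [{"dx":-0.5,"dy":0.05,"dz":0,"wx":0,"wy":0,"wz":0},{"dx":-0.9,"dy":0.05,"dz":0,"wx":0,"wy":0,"wz":0},{"dx":-0.9,"dy":0.05,"dz":0,"wx":0,"wy":0,"wz":0},{"dx":-0.9,"dy":0.05,"dz":0,"wx":0,"wy":0,"wz":0},{"dx":-0.8,"dy":0.05,"dz":0,"wx":0,"wy":0,"wz":0}]}}

```text
time_s: 25.38
eef_pos: [0.6658, 0.0291, 0.1589]
eef_rot: [-2.221, -2.221, 0.002]
ft_force: [-0.3, 0.5, 0.0]
width: 0.0456
grip_force: 31.0
```

Emit:
{"fn": "carry_out", "kwargs": {"plan": [{"dx":-0.43,"dy":0.05,"dz":0,"wx":0,"wy":0,"wz":0},{"dx":0,"dy":0,"dz":0,"wx":0,"wy":0,"wz":0},{"dx":0,"dy":0,"dz":0,"wx":0,"wy":0,"wz":0},{"dx":0,"dy":0,"dz":0,"wx":0,"wy":0,"wz":0},{"dx":0,"dy":0,"dz":0,"wx":0,"wy":0,"wz":0}]}}

```text
time_s: 25.8
eef_pos: [0.668, 0.0153, 0.159]
eef_rot: [-2.219, -2.222, 0.0]
ft_force: [-0.2, 0.4, -1.0]
width: 0.0451
grip_force: 31.0
```

Emit:
{"fn": "carry_out", "kwargs": {"plan": [{"dx":0,"dy":0,"dz":0,"wx":0,"wy":0,"wz":0},{"dx":0,"dy":0,"dz":0,"wx":0,"wy":0,"wz":0},{"dx":0,"dy":0,"dz":0,"wx":0,"wy":0,"wz":0}]}}

```text
time_s: 26.05
eef_pos: [0.6683, 0.0149, 0.1593]
eef_rot: [-2.22, -2.223, 0.0]
ft_force: [1.2, 0.4, -0.5]
width: 0.0453
grip_force: 31.0
```

Run:
```python
from h import *
a=snap('scene','s5.png')[:,:,::-1];cv2.imwrite('pics/s5c.png',cv2.resize(a[100:240,180:366],(797,600),interpolation=cv2.INTER_CUBIC))
s=arm.observe()['eef_pos'];print(s)
print((px('scene',[[s[0],s[1],s[2]-.0445]])[0]-[180,100])*4.285)
```

```text
[0.66837452 0.01465734 0.15933645]
[291.53280364 266.48635241]
```

View pics/s5c.png

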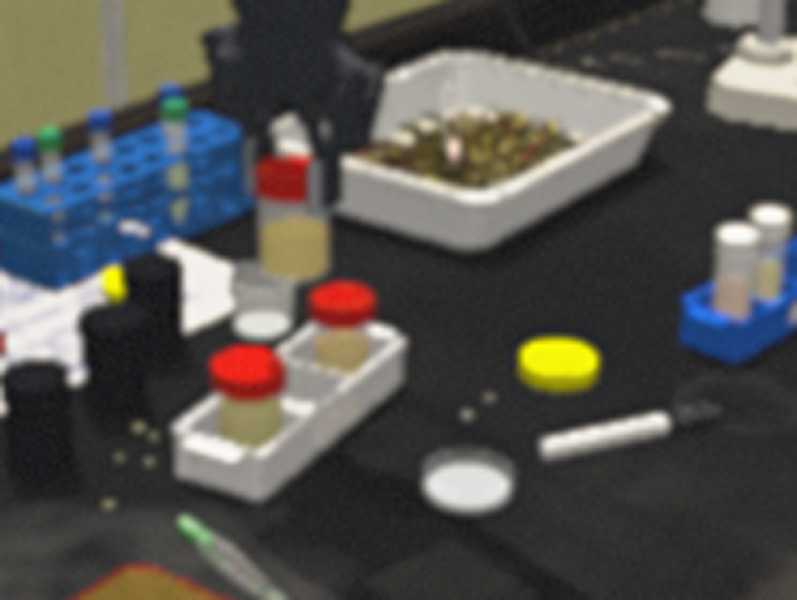

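The first jar stands in the end cell with its cap at crop (342,303). The second hangs over the middle cell with its base at (293,270). I'll lower it now.

Emit:
{"fn": "carry_out", "kwargs": {"plan": [{"dx":0,"dy":0,"dz":0.6,"wx":0,"wy":0,"wz":0},{"dx":0,"dy":0,"dz":0.8,"wx":0,"wy":0,"wz":0},{"dx":0,"dy":0,"dz":0.6,"wx":0,"wy":0,"wz":0},{"dx":0,"dy":0,"dz":0.4,"wx":0,"wy":0,"wz":0},{"dx":0,"dy":0,"dz":0.15,"wx":0,"wy":0,"wz":0}]}}

```text
time_s: 26.52
eef_pos: [0.6663, 0.0143, 0.0541]
eef_rot: [-2.218, -2.218, 0.005]
ft_force: [0.4, -0.4, 0.0]
width: 0.0452
grip_force: 31.0
```

Emit:
{"fn": "carry_out", "kwargs": {"plan": [{"dx":0,"dy":0,"dz":0.08,"wx":0,"wy":0,"wz":0},{"dx":0,"dy":0,"dz":0.05,"wx":0,"wy":0,"wz":0},{"dx":0,"dy":0,"dz":0.04,"wx":0,"wy":0,"wz":0},{"dx":0,"dy":0,"dz":0,"wx":0,"wy":0,"wz":0},{"dx":0,"dy":0,"dz":0,"wx":0,"wy":0,"wz":0}]}}

```text
time_s: 26.93
eef_pos: [0.6692, 0.0137, 0.0517]
eef_rot: [2.22, 2.22, 0.002]
ft_force: [-0.2, 0.7, -0.2]
width: 0.0456
grip_force: 31.0
```

Emit:
{"fn": "carry_out", "kwargs": {"plan": [{"dx":0,"dy":0,"dz":0.03,"wx":0,"wy":0,"wz":0},{"dx":0,"dy":0,"dz":0,"wx":0,"wy":0,"wz":0},{"dx":0,"dy":0,"dz":0,"wx":0,"wy":0,"wz":0}]}}

```text
time_s: 27.18
eef_pos: [0.6686, 0.0138, 0.0497]
eef_rot: [2.221, 2.221, 0.001]
ft_force: [-0.9, -0.4, -0.7]
width: 0.0452
grip_force: 31.0
```

Emit:
{"fn": "carry_out", "kwargs": {"plan": [{"dx":0,"dy":0,"dz":0.03,"wx":0,"wy":0,"wz":0},{"dx":0,"dy":0,"dz":0,"wx":0,"wy":0,"wz":0},{"dx":0,"dy":0,"dz":0,"wx":0,"wy":0,"wz":0}]}}

```text
time_s: 27.43
eef_pos: [0.6687, 0.0138, 0.0485]
eef_rot: [2.221, 2.221, 0.001]
ft_force: [0.1, -0.3, 3.2]
width: 0.0451
grip_force: 31.2
```

Emit:
{"fn": "carry_out", "kwargs": {"plan": [{"dx":0,"dy":0,"dz":0.02,"wx":0,"wy":0,"wz":0},{"dx":0,"dy":0,"dz":0,"wx":0,"wy":0,"wz":0},{"dx":0,"dy":0,"dz":0,"wx":0,"wy":0,"wz":0}]}}

```text
time_s: 27.68
eef_pos: [0.6687, 0.0138, 0.0484]
eef_rot: [2.221, 2.221, 0.001]
ft_force: [-1.3, 0.4, 6.0]
width: 0.0455
grip_force: 31.4
```

Emit:
{"fn": "carry_out", "kwargs": {"plan": [{"dx":0,"dy":0,"dz":0,"wx":0,"wy":0,"wz":0},{"dx":0,"dy":0,"dz":0,"wx":0,"wy":0,"wz":0},{"dx":0,"dy":0,"dz":0,"wx":0,"wy":0,"wz":0},{"dx":0,"dy":0,"dz":0,"wx":0,"wy":0,"wz":0},{"dx":0,"dy":0,"dz":0,"wx":0,"wy":0,"wz":0}], "hand": 0}}

```text
time_s: 28.1
eef_pos: [0.6683, 0.0138, 0.047]
eef_rot: [-2.221, -2.221, 0.001]
ft_force: [1.0, 0.3, 0.3]
width: 0.0856
grip_force: 0.0
```

Emit:
{"fn": "carry_out", "kwargs": {"plan": [{"dx":0,"dy":0,"dz":-0.3,"wx":0,"wy":0,"wz":0},{"dx":0,"dy":0,"dz":-0.8,"wx":0,"wy":0,"wz":0},{"dx":0,"dy":0,"dz":-0.8,"wx":0,"wy":0,"wz":0},{"dx":0,"dy":0,"dz":-0.6,"wx":0,"wy":0,"wz":0},{"dx":0,"dy":0,"dz":0,"wx":0,"wy":0,"wz":0}]}}

```text
time_s: 28.52
eef_pos: [0.6726, 0.0134, 0.1546]
eef_rot: [2.214, 2.214, 0.012]
ft_force: [0.8, -0.7, 1.3]
width: 0.0854
grip_force: 0.0
```

Emit:
{"fn": "carry_out", "kwargs": {"plan": [{"dx":-0.57,"dy":-0.74,"dz":0,"wx":0,"wy":0,"wz":0},{"dx":-0.57,"dy":-0.74,"dz":0,"wx":0,"wy":0,"wz":0},{"dx":-0.57,"dy":-0.74,"dz":0,"wx":0,"wy":0,"wz":0},{"dx":-0.57,"dy":-0.74,"dz":0,"wx":0,"wy":0,"wz":0},{"dx":-0.57,"dy":-0.74,"dz":0,"wx":0,"wy":0,"wz":0}]}}

```text
time_s: 28.93
eef_pos: [0.5189, -0.1008, 0.1477]
eef_rot: [2.22, 2.222, 0.0]
ft_force: [-0.6, 0.1, 0.7]
width: 0.0855
grip_force: 0.0
```

Emit:
{"fn": "carry_out", "kwargs": {"plan": [{"dx":-0.57,"dy":-0.74,"dz":0,"wx":0,"wy":0,"wz":0},{"dx":0,"dy":0,"dz":0,"wx":0,"wy":0,"wz":1},{"dx":0,"dy":0,"dz":0,"wx":0,"wy":0,"wz":1},{"dx":0,"dy":0,"dz":0,"wx":0,"wy":0,"wz":1},{"dx":0,"dy":0,"dz":0,"wx":0,"wy":0,"wz":1}]}}

```text
time_s: 29.35
eef_pos: [0.4906, -0.1234, 0.1478]
eef_rot: [2.64, 1.703, 0.0]
ft_force: [-0.5, -0.1, 0.0]
width: 0.0857
grip_force: 0.0
```

Emit:
{"fn": "carry_out", "kwargs": {"plan": [{"dx":0,"dy":0,"dz":0,"wx":0,"wy":0,"wz":0.4},{"dx":0,"dy":0,"dz":0,"wx":0,"wy":0,"wz":0},{"dx":0,"dy":0,"dz":0,"wx":0,"wy":0,"wz":0},{"dx":0,"dy":0,"dz":0,"wx":0,"wy":0,"wz":0},{"dx":0,"dy":0,"dz":0,"wx":0,"wy":0,"wz":0}]}}

```text
time_s: 29.77
eef_pos: [0.4908, -0.1229, 0.1474]
eef_rot: [2.669, 1.656, 0.0]
ft_force: [-0.4, -0.6, -0.4]
width: 0.0852
grip_force: 0.0
```

Run:
```python
from h import *
im=snap('top','t6.png')
cv2.imwrite('pics/t6c.png',cv2.resize(im[150:290,190:370,::-1],(771,600),interpolation=cv2.INTER_CUBIC))
s=arm.observe();print(s['eef_pos'],s['eef_rot'])
```

```text
[ 0.49083095 -0.12292311  0.14736651] [2.66953340e+00 1.65622839e+00 1.03419243e-05]
```

View pics/t6c.png

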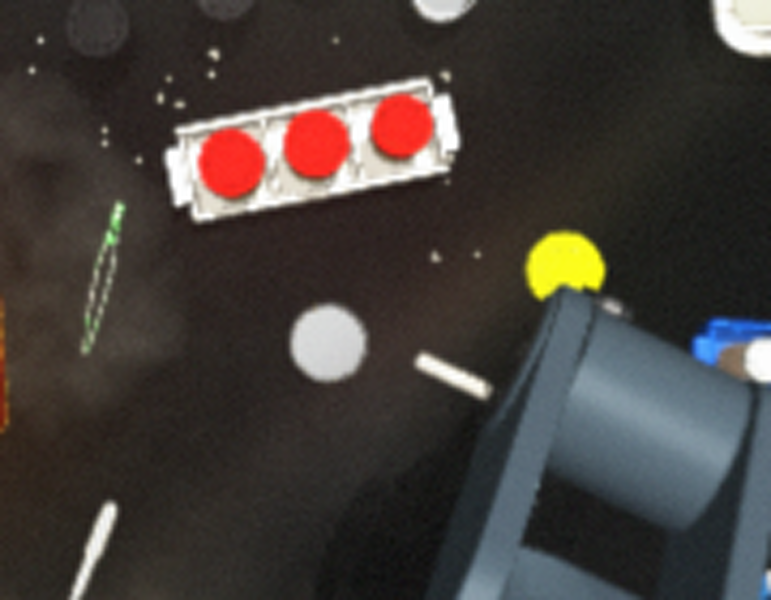

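All three jars stand in the white rack, at crop (232,163), (317,144) and (402,126). Only the white end of the marker shows, at (418,358)–(490,395), and it matches my estimate. A yellow cap sits near one finger, so I'll go down half closed.

Emit:
{"fn": "carry_out", "kwargs": {"plan": [{"dx":0,"dy":0,"dz":0.4,"wx":0,"wy":0,"wz":0},{"dx":0,"dy":0,"dz":0.7,"wx":0,"wy":0,"wz":0},{"dx":0,"dy":0,"dz":0.7,"wx":0,"wy":0,"wz":0},{"dx":0,"dy":0,"dz":0.5,"wx":0,"wy":0,"wz":0},{"dx":0,"dy":0,"dz":0.3,"wx":0,"wy":0,"wz":0}], "hand": 0.55}}

```text
time_s: 30.23
eef_pos: [0.4898, -0.1224, 0.0412]
eef_rot: [-2.667, -1.655, 0.003]
ft_force: [0.0, -0.6, -0.3]
width: 0.0382
grip_force: 0.0
```

Emit:
{"fn": "carry_out", "kwargs": {"plan": [{"dx":0,"dy":0,"dz":0.3,"wx":0,"wy":0,"wz":0},{"dx":0,"dy":0,"dz":0.2,"wx":0,"wy":0,"wz":0},{"dx":0,"dy":0,"dz":0.1,"wx":0,"wy":0,"wz":0},{"dx":0,"dy":0,"dz":0,"wx":0,"wy":0,"wz":0},{"dx":0,"dy":0,"dz":0,"wx":0,"wy":0,"wz":0}]}}

```text
time_s: 30.65
eef_pos: [0.4911, -0.1231, 0.0195]
eef_rot: [2.67, 1.655, 0.0]
ft_force: [-0.6, 0.2, 0.5]
width: 0.0382
grip_force: 0.0
```

Emit:
{"fn": "carry_out", "kwargs": {"plan": [{"dx":0,"dy":0,"dz":0.2,"wx":0,"wy":0,"wz":0},{"dx":0,"dy":0,"dz":0.1,"wx":0,"wy":0,"wz":0},{"dx":0,"dy":0,"dz":0.08,"wx":0,"wy":0,"wz":0},{"dx":0,"dy":0,"dz":0,"wx":0,"wy":0,"wz":0},{"dx":0,"dy":0,"dz":0,"wx":0,"wy":0,"wz":0}]}}

```text
time_s: 31.07
eef_pos: [0.4907, -0.1229, 0.004]
eef_rot: [-2.67, -1.655, 0.0]
ft_force: [-0.5, 0.0, 0.7]
width: 0.0385
grip_force: 0.0
```

Emit:
{"fn": "carry_out", "kwargs": {"plan": [{"dx":0,"dy":0,"dz":0,"wx":0,"wy":0,"wz":0},{"dx":0,"dy":0,"dz":0,"wx":0,"wy":0,"wz":0},{"dx":0,"dy":0,"dz":0,"wx":0,"wy":0,"wz":0},{"dx":0,"dy":0,"dz":0,"wx":0,"wy":0,"wz":0},{"dx":0,"dy":0,"dz":0,"wx":0,"wy":0,"wz":0}], "hand": 1}}

```text
time_s: 31.48
eef_pos: [0.491, -0.1231, 0.0044]
eef_rot: [2.67, 1.655, 0.0]
ft_force: [-0.7, -0.1, 2.7]
width: 0.0097
grip_force: 31.7
```

Emit:
{"fn": "carry_out", "kwargs": {"plan": [{"dx":0,"dy":0,"dz":0,"wx":0,"wy":0,"wz":0},{"dx":0,"dy":0,"dz":0,"wx":0,"wy":0,"wz":0},{"dx":0,"dy":0,"dz":0,"wx":0,"wy":0,"wz":0}]}}

```text
time_s: 31.73
eef_pos: [0.491, -0.1231, 0.0044]
eef_rot: [2.67, 1.655, 0.0]
ft_force: [-1.1, 0.4, 4.4]
width: 0.0091
grip_force: 32.0
```

Emit:
{"fn": "carry_out", "kwargs": {"plan": [{"dx":0,"dy":0,"dz":-0.3,"wx":0,"wy":0,"wz":0},{"dx":0,"dy":0,"dz":-0.8,"wx":0,"wy":0,"wz":0},{"dx":0,"dy":0,"dz":-0.8,"wx":0,"wy":0,"wz":0},{"dx":0,"dy":0,"dz":-0.8,"wx":0,"wy":0,"wz":0},{"dx":0,"dy":0,"dz":-0.3,"wx":0,"wy":0,"wz":0}]}}

```text
time_s: 32.15
eef_pos: [0.4924, -0.1236, 0.1274]
eef_rot: [2.666, 1.653, 0.004]
ft_force: [-0.9, -1.1, 0.2]
width: 0.0098
grip_force: 31.4
```

Emit:
{"fn": "carry_out", "kwargs": {"plan": [{"dx":0,"dy":0,"dz":0,"wx":0,"wy":0,"wz":-1},{"dx":0,"dy":0,"dz":0,"wx":0,"wy":0,"wz":-1},{"dx":0,"dy":0,"dz":0,"wx":0,"wy":0,"wz":-1},{"dx":0,"dy":0,"dz":0,"wx":0,"wy":0,"wz":-1},{"dx":0,"dy":0,"dz":0,"wx":0,"wy":0,"wz":-1}]}}

```text
time_s: 32.57
eef_pos: [0.4904, -0.1228, 0.1239]
eef_rot: [-2.144, -2.295, 0.0]
ft_force: [0.0, -1.0, -1.0]
width: 0.0094
grip_force: 31.4
```

Emit:
{"fn": "carry_out", "kwargs": {"plan": [{"dx":0.9,"dy":0.11,"dz":0,"wx":0,"wy":0,"wz":0},{"dx":0.95,"dy":0.11,"dz":0,"wx":0,"wy":0,"wz":0},{"dx":0.95,"dy":0.11,"dz":0,"wx":0,"wy":0,"wz":0},{"dx":0.95,"dy":0.11,"dz":0,"wx":0,"wy":0,"wz":0},{"dx":0.95,"dy":0.11,"dz":0,"wx":0,"wy":0,"wz":0}]}}

```text
time_s: 32.98
eef_pos: [0.5004, 0.0676, 0.1237]
eef_rot: [-2.151, -2.289, 0.001]
ft_force: [0.0, -0.0, -0.1]
width: 0.0094
grip_force: 31.4
```

Emit:
{"fn": "carry_out", "kwargs": {"plan": [{"dx":0.95,"dy":0.11,"dz":0,"wx":0,"wy":0,"wz":0},{"dx":0.95,"dy":0.11,"dz":0,"wx":0,"wy":0,"wz":0},{"dx":0.95,"dy":0.11,"dz":0,"wx":0,"wy":0,"wz":0},{"dx":0.95,"dy":0.11,"dz":0,"wx":0,"wy":0,"wz":0},{"dx":0.95,"dy":0.11,"dz":0,"wx":0,"wy":0,"wz":0}]}}

```text
time_s: 33.4
eef_pos: [0.5103, 0.2589, 0.1236]
eef_rot: [-2.15, -2.29, 0.002]
ft_force: [1.2, -0.5, -0.7]
width: 0.0093
grip_force: 31.4
```

Emit:
{"fn": "carry_out", "kwargs": {"plan": [{"dx":0.95,"dy":0.11,"dz":0,"wx":0,"wy":0,"wz":0},{"dx":0.9,"dy":0.11,"dz":0,"wx":0,"wy":0,"wz":0},{"dx":0,"dy":0,"dz":0,"wx":0,"wy":0,"wz":0},{"dx":0,"dy":0,"dz":0,"wx":0,"wy":0,"wz":0},{"dx":0,"dy":0,"dz":0,"wx":0,"wy":0,"wz":0}]}}

```text
time_s: 33.82
eef_pos: [0.5143, 0.331, 0.1234]
eef_rot: [-2.149, -2.291, 0.003]
ft_force: [0.3, -1.0, -0.4]
width: 0.0095
grip_force: 31.4
```

Emit:
{"fn": "carry_out", "kwargs": {"plan": [{"dx":0,"dy":0,"dz":0,"wx":0,"wy":0,"wz":0},{"dx":0,"dy":0,"dz":0,"wx":0,"wy":0,"wz":0},{"dx":0,"dy":0,"dz":0,"wx":0,"wy":0,"wz":0}]}}

```text
time_s: 34.07
eef_pos: [0.5153, 0.33, 0.1241]
eef_rot: [-2.153, -2.288, 0.001]
ft_force: [-0.2, -0.2, -0.0]
width: 0.0092
grip_force: 31.4
```

Run:
```python
from h import *
a=snap('scene','s7.png')[:,:,::-1]; b=snap('top','t7.png')[:,:,::-1]
cv2.imwrite('pics/c7.png',np.hstack([cv2.resize(a[180:330,130:280],(400,400),interpolation=cv2.INTER_CUBIC),cv2.resize(b[180:300,90:210],(400,400),interpolation=cv2.INTER_CUBIC)]))
s=arm.observe();print(s['eef_pos'],s['eef_rot'])
```

```text
[0.51540903 0.33044561 0.12420399] [-2.15245315e+00 -2.28825587e+00  2.60262897e-04]
```

View pics/c7.png

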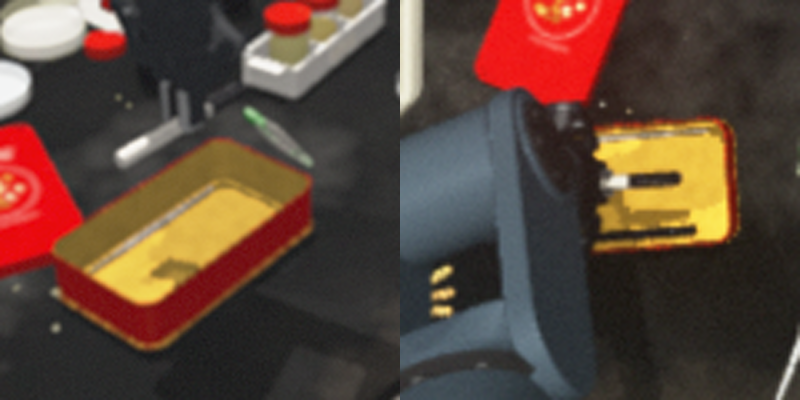

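The marker is level and in line with the tin, just above it: at top crop (600–680,182) it runs parallel to the probe and the black marker, in the free middle.

Emit:
{"fn": "carry_out", "kwargs": {"plan": [{"dx":0.07,"dy":-0.06,"dz":0.6,"wx":0,"wy":0,"wz":0},{"dx":0,"dy":0,"dz":0.8,"wx":0,"wy":0,"wz":0},{"dx":0,"dy":0,"dz":0.7,"wx":0,"wy":0,"wz":0},{"dx":0,"dy":0,"dz":0.4,"wx":0,"wy":0,"wz":0},{"dx":0,"dy":0,"dz":0.2,"wx":0,"wy":0,"wz":0}]}}

```text
time_s: 34.58
eef_pos: [0.5111, 0.3329, 0.0135]
eef_rot: [-2.15, -2.288, 0.007]
ft_force: [0.0, -0.7, 0.4]
width: 0.0093
grip_force: 31.4
```

Emit:
{"fn": "carry_out", "kwargs": {"plan": [{"dx":0,"dy":0,"dz":0.1,"wx":0,"wy":0,"wz":0},{"dx":0,"dy":0,"dz":0.06,"wx":0,"wy":0,"wz":0},{"dx":0,"dy":0,"dz":0,"wx":0,"wy":0,"wz":0},{"dx":0,"dy":0,"dz":0,"wx":0,"wy":0,"wz":0}]}}

```text
time_s: 34.92
eef_pos: [0.5135, 0.3344, 0.0108]
eef_rot: [2.15, 2.289, 0.003]
ft_force: [-0.9, 0.4, -0.5]
width: 0.0093
grip_force: 31.4
```

Emit:
{"fn": "carry_out", "kwargs": {"plan": [{"dx":0,"dy":0,"dz":0.03,"wx":0,"wy":0,"wz":0},{"dx":0,"dy":0,"dz":0,"wx":0,"wy":0,"wz":0},{"dx":0,"dy":0,"dz":0,"wx":0,"wy":0,"wz":0}]}}

```text
time_s: 35.17
eef_pos: [0.5129, 0.3343, 0.0092]
eef_rot: [2.15, 2.29, 0.002]
ft_force: [-0.7, -0.1, -0.5]
width: 0.0097
grip_force: 31.4
```

Emit:
{"fn": "carry_out", "kwargs": {"plan": [{"dx":0,"dy":0,"dz":0.05,"wx":0,"wy":0,"wz":0},{"dx":0,"dy":0,"dz":0,"wx":0,"wy":0,"wz":0},{"dx":0,"dy":0,"dz":0,"wx":0,"wy":0,"wz":0}]}}

```text
time_s: 35.42
eef_pos: [0.513, 0.3343, 0.0068]
eef_rot: [2.15, 2.29, 0.001]
ft_force: [-0.7, -0.1, 1.7]
width: 0.0091
grip_force: 31.7
```

Emit:
{"fn": "carry_out", "kwargs": {"plan": [{"dx":0,"dy":0,"dz":0.03,"wx":0,"wy":0,"wz":0},{"dx":0,"dy":0,"dz":0,"wx":0,"wy":0,"wz":0},{"dx":0,"dy":0,"dz":0,"wx":0,"wy":0,"wz":0}]}}

```text
time_s: 35.67
eef_pos: [0.513, 0.3343, 0.0068]
eef_rot: [2.15, 2.29, 0.002]
ft_force: [-1.0, -0.4, 9.0]
width: 0.009
grip_force: 32.5
```

Emit:
{"fn": "carry_out", "kwargs": {"plan": [{"dx":0,"dy":0,"dz":0,"wx":0,"wy":0,"wz":0},{"dx":0,"dy":0,"dz":0,"wx":0,"wy":0,"wz":0},{"dx":0,"dy":0,"dz":0,"wx":0,"wy":0,"wz":0},{"dx":0,"dy":0,"dz":0,"wx":0,"wy":0,"wz":0}], "hand": 0.7}}

```text
time_s: 36.0
eef_pos: [0.5123, 0.3339, 0.0049]
eef_rot: [-2.15, -2.29, 0.001]
ft_force: [0.2, -0.3, -0.2]
width: 0.0259
grip_force: 0.0
```

Emit:
{"fn": "carry_out", "kwargs": {"plan": [{"dx":0,"dy":0,"dz":-0.3,"wx":0,"wy":0,"wz":0},{"dx":0,"dy":0,"dz":-0.8,"wx":0,"wy":0,"wz":0},{"dx":0,"dy":0,"dz":-1,"wx":0,"wy":0,"wz":0},{"dx":0,"dy":0,"dz":-1,"wx":0,"wy":0,"wz":0},{"dx":0,"dy":0,"dz":-0.9,"wx":0,"wy":0,"wz":0}]}}

```text
time_s: 36.42
eef_pos: [0.5126, 0.3341, 0.168]
eef_rot: [2.15, 2.29, 0.001]
ft_force: [0.7, -0.4, 0.0]
width: 0.0254
grip_force: 0.0
```

Emit:
{"fn": "carry_out", "kwargs": {"plan": [{"dx":-0.95,"dy":0,"dz":0,"wx":0,"wy":0,"wz":0},{"dx":-0.95,"dy":0,"dz":0,"wx":0,"wy":0,"wz":0},{"dx":-0.95,"dy":0,"dz":0,"wx":0,"wy":0,"wz":0},{"dx":-0.95,"dy":0,"dz":0,"wx":0,"wy":0,"wz":0},{"dx":-0.95,"dy":0,"dz":0,"wx":0,"wy":0,"wz":0}]}}

```text
time_s: 36.83
eef_pos: [0.5243, 0.143, 0.1663]
eef_rot: [2.149, 2.29, 0.001]
ft_force: [0.2, 0.2, 0.7]
width: 0.0259
grip_force: 0.0
```

Emit:
{"fn": "carry_out", "kwargs": {"plan": [{"dx":-0.95,"dy":0,"dz":0,"wx":0,"wy":0,"wz":0},{"dx":-0.95,"dy":0,"dz":0,"wx":0,"wy":0,"wz":0},{"dx":0,"dy":0,"dz":0,"wx":0,"wy":0,"wz":0},{"dx":0,"dy":0,"dz":0,"wx":0,"wy":0,"wz":0},{"dx":0,"dy":0,"dz":0,"wx":0,"wy":0,"wz":0}]}}

```text
time_s: 37.25
eef_pos: [0.5291, 0.0687, 0.1657]
eef_rot: [-2.152, -2.289, -0.001]
ft_force: [-0.5, 0.3, -0.5]
width: 0.0253
grip_force: 0.0
```

Run:
```python
from h import *
a=snap('scene','s8.png')[:,:,::-1]; b=snap('top','t8.png')[:,:,::-1]
cv2.imwrite('pics/c8.png',np.vstack([cv2.resize(a[125:325,130:396],(400,300),interpolation=cv2.INTER_CUBIC).repeat(1,0),cv2.resize(b[115:285,100:326],(400,300),interpolation=cv2.INTER_CUBIC)]))
```

```text
(no output)
```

View pics/c8.png

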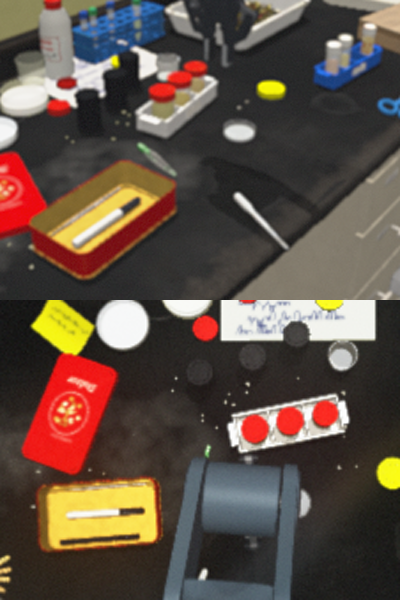

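The final pictures show everything in place. The three vials stand in the blue rack at (320–370,45) and the three jars in the white rack at (160–195,90). The marker lies flat in the tin at (107,222), and the gripper is clear of everything.

```bash
python3 -c "
from cell import arm
print(arm.close_job())"
```

```text
the job is handed in; nothing more can be done
None
```

The job is handed in: both vials stand in the blue rack, both jars in the white rack and the marker lies flat in the tin; it took about 37 s of robot time.

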